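# Fetch a locating pin with sprung tongs and press it into its socket

## Robot

A 6-joint arm with a two-finger parallel gripper is mounted at the origin on a cart in front of the work surface, level with it; the furniture and walls round the work are solid. World frame = base frame: x ahead of the robot, y to its left, z up, the work surface at z = 0. Lengths are in mm, angles in rad, forces in N, time in s.
With the tool pointing down it reaches from about 350 to 875 mm from the base axis. Payload 4.2 kg.
Tool frame: the origin (TCP) lies midway between the tips of the shut fingers; the grasp point (between the pads) lies 19 mm behind it (tcp_to_grasp is the distance from the TCP to the grasp point, in mm); z points along the fingers, y is the line along which they close (so a half turn about z gives the same grasp; the last joint's range is limited). The gripper opens to 85 mm and grips with 20 to 120 N. Pads are 22 mm wide; open, the fingers measure 114 mm over their backs; the gripper's body (76 mm by 85 mm) begins 54 mm behind the grasp point. The pads swing forward as they close: fully open they stand 13 mm farther back than shut.
Start: joints at [1.505, 0.385, 0.008, 0, -1.194, -0.259], TCP at [199.417, 592.311, 192.712] pointing down, gripper open.
Joint ranges: [-3.14, 3.14], [-1.21, 2.06], [-1.07, 1.41], [-3.16, 2.05], [-2.99, -0.16], [-3.1, 3.1]. Speed limits (rad/s): [2.79, 2.79, 3.14, 3.14, 3.14, 3.14].

## Interface

Orientations are given as a unit quaternion [x, y, z, w].
In Python, from bench import read_state, get_image, job_done, tcp_to_grasp gives the robot as it stands.
- The arm moves only by the tool jog_arm, never from a script. Its argument "plan" is a list of rows, each a list of 3 entries, a list of its own where there are three numbers: the finger opening in mm, from 0 to 85.4, then the shift along the tool's x, y, z as a fraction of full scale, then the turn, a rotation vector about the tool's x, y, z as a fraction of full scale. A call has 1 to 10 rows; each row is the pose to reach, as a shift and turn from the pose commanded when the call began, along the tool's axes at that moment; what a row does not reach only later rows make up. Full scale, the value 1, is 0.1 m for a shift and 60 degrees for a turn. A row lasts 1/8 s, in which the tool goes at most 62.5 mm and 10.7 degrees, less where a joint would pass 70% of its speed; a pose out of reach is approached as far as the arm can. A call with a number of a shift or a turn outside -1 to 1 is refused whole. A call with a gripper value outside its range is refused whole. The fingers move at their own pace and stop on an object; the grip force is fixed at half the most. Time passes only in rows, so rows that repeat a pose let the fingers close. It gives the time, the measured TCP pose, the force, the opening and the grip force at its end, in the units of the state.
- read_state(): the state, without advancing time (a new reading comes with each control period).
- get_image(name): name is "side" or "top"; returns a dict with "img" (384x512x3 uint8, red, green, blue), "range_z" (384x512 float32, mm along the optical axis (not along the pixel's ray), 0 where there is no reading), "intrinsics" (3x3 intrinsics, pixels), "extrinsics" (4x4, takes a point from camera to world coordinates). Camera axes: x right, y down, z forward; pixel columns grow to the right and rows downward; lengths in mm; the calibration is good to about 2 mm. A picture is of the moment at which its call begins.
- job_done(): hands the job in; it is judged then, once.
The state is a dict: "clock": time; "joints": joint angles; "joint_vel": joint speeds; "joint_efforts": joint torques, N m; "position": TCP position; "ee_rot": TCP orientation; "contact_force": force on the tool from outside, world axes, zero at the start; "wrist_torque": the same for the moment, N m; "gripper_width": finger opening in mm; "grasp_force": force on a finger pad.
Only numpy, scipy, OpenCV 4.12 (cv2) and the standard library are available. Lean on these libraries where they do the work, as an engineer would, in place of code of your own. Each camera call takes 0.05 s, during which the arm holds its last target. There are 200 camera calls.

## Task

Take the sprung tongs out of their stand and, squeezing them shut on the locating pin at the bottom of the narrow deep pocket, draw the pin out; only the tongs may touch the pin. Press the pin into the bored socket block, driving down the stiff follower in the bore, until its flange is fully home on the steel seat ring, and finish with a firm, gentle push of about 20 N for half a second, the flange never bearing on the ring with over 25 N. Leave it standing there, put the tongs back upright in their stand, and do not disturb the battery and the push button standing between; never jam the tongs against the pocket block with more than 25 N.

Things in the scene. Friction and masses are not known exactly. Their poses are not given: they have to be found in the camera images.
- tongs_grip (a point): Point midway between the two legs of the open steel tongs, 98 mm above their tips (z from tips to top, up as they stand; y the closing line). Grip the legs' outer flats, 22 mm wide (x), 78 to 118 mm above the tips, 48 mm over the flats when open. The point is fixed to the -y leg: squeezing by d shifts the middle d/2 to -y of it.
- tongs_leg (a joint): How far the tongs are squeezed (m): 0 open, at most 0.018. The legs slide together on two sprung rods at the top, always parallel. Springs resist with 8 N at first, 0.4 N more per mm, and open the tongs when let go. The pin's tang is pinched at 0.014; squeeze hard (50 N or more at the flats), or the blades slip on the pin (friction about 0.6) when it is pushed.
- tongs: The tongs as a whole, 130 mm tall, 90 g; origin between the open tips, axes as for tongs_grip. Below shoulders 66 mm above the tips each leg is a straight blade 4 mm thick (y) and 10 mm wide (x); open, the blades are 24 mm apart inside, 32 mm over all.
- stand_deck (a point): Centre of the top face of the black tongs' stand (66 x 82 mm, 74 mm high, fixed); z up. Its deck has a slot 14 mm (x) by 38 mm (y) right through, into which the blades drop until the tongs' shoulders rest on the deck: then tongs_grip is 32 mm above this point and the tips hang 2 mm above the stand's base.
- pocket_mouth (a point): Centre of the top face of the tall aluminium pocket block (76 x 70 mm, 75 mm high, fixed); z up. The pocket is 22 mm (x) by 38 mm (y), 51 mm deep; the pin stands in a 13.5 mm bore in its floor, flange on the floor of the pocket, foot loosely in the bore.
- pocket: The pocket block as a whole; origin at the centre of its underside.
- pin_tang (a point): Centre of the flat tang of the steel locating pin; z up along the pin. The tang is 12 mm (x) by 10 mm (y, the way to pinch it) and reaches 9 mm above and below this point; directly under it is a flange 18 mm in diameter and 3 mm thick.
- pin_foot (a point): Centre of the underside of the pin's foot, 26 mm below pin_tang. The foot, below the flange, is 12 mm in diameter and 14 mm long with a 2 mm chamfer at its end.
- pin: The locating pin as a whole, 35 mm long, about 30 g; origin at pin_foot.
- seat_ring: Steel ring, 28 mm outside, 14.6 mm hole, 4 mm high, fixed on the low aluminium socket block (66 x 66 mm, 30 mm high); origin at the centre of the ring's underside, x and y along the block's sides.
- socket_seat (a point): Centre of the ring's top face, on the axis of the 13.5 mm bore, 34 mm above the bench; z up. A stiff brass follower fills the bore, its top 4 to 10 mm below this point at the start (not measured). The pin drives it down ahead of it against a drag of about 8 N, all the way home; it stays where it is pushed. Home, the flange lies on the ring, pin_foot 14 mm below this point.
- block_battery: Loose block battery, 18 x 27 x 48 mm, a bystander; origin at the centre of its underside.
- push_button: Loose white panel push button, 33 mm across, 38 mm high, a bystander; origin at the centre of its underside.
Not all that is in view belongs to the job. What is meant by the tongs is not red, and is the larger of those in its own colour.

How it is judged (in metres and radians):
On the way, in this order (a step that is already met when the one before it is completed fails the run):
1. the pin is drawn right out of the pocket, held by the tongs (height (world z) of pin_foot above 0.078 m and contact force between tongs and pin above 2 N), for 0.2 s.
2. the tongs press the pin home on the seat ring, the flange bearing on it with more than 8 N (z of pin_foot in the frame of socket_seat below -0.0125 m and horizontal distance between pin_foot and socket_seat below 0.003 m and contact force between pin and seat_ring above 8 N and contact force between tongs and pin above 2 N), for 0.2 s.
At the end, for the whole second after the job is handed in: The pin stands upright (within 0.1 rad) in the socket with its flange down on the ring (within 1.5 mm), on the axis within 3 mm, let go; the tongs stand in the slot of their stand, upright within 0.1 rad, shoulders on the deck within 4 mm and centred within 12 mm; both are at rest (z of pin_foot in the frame of socket_seat below -0.0125 m and horizontal distance between pin_foot and socket_seat below 0.003 m and angle between each of pin, tongs's own z axis and vertical below 0.1 rad and linear speed of each of pin, tongs below 0.01 m/s and contact force between tongs and pin below 0.1 N and horizontal distance between tongs_grip and stand_deck below 0.012 m and z of tongs_grip in the frame of stand_deck below 0.036 m); the robot touches nothing.
It fails at once if the pin bears on the seat ring with more than 25 N (contact force between pin and seat_ring above 25 N).
It fails at once if the tongs are jammed against the pocket block with more than 25 N (contact force between tongs and pocket above 25 N).
It fails at once if the fingers touch the pin (contact force between the fingers and pin above 0.5 N).
It fails at once if the battery or the push button is shifted or knocked over (distance of any of block_battery, push_button from where it was at the start of the episode above 0.03 m or angle between any of block_battery, push_button's own z axis and vertical above 0.5 rad).
It also fails if it takes over 72 s, if anything falls off the work surface, if the arm or the gripper's body presses on something with over 40 N, if the wrist force passes 120 N, or if a joint passes its speed limit or range.

## Working session

There is one attempt and no reset: what is moved stays moved. The work goes in short steps, Python scripts to look and compute and a tool call to move; the robot and the scene stay as the last step left them, time stands still between calls to the robot, and variables do not carry over. Pictures are saved under pics/ and viewed, at most 10 in all, crops included, and the job is handed in when it is done.

Besides the shell and the picture viewer there is one more tool, called after "Emit:" as name(argument=value, ...) on one line, values as JSON. jog_arm: Moves the arm, as the interface text tells. Its arguments: {"type":"object","properties":{"plan":{"type":"array"}},"required":["plan"]}

```bash
ls; mkdir -p pics; python3 - <<'E'
from bench import *
import cv2,numpy as np
s=read_state(); print(s)
for n in("top","side"):
    d=get_image(n); np.savez(f"{n}0.npz",**d); cv2.imwrite(f"pics/{n}0.png",cv2.resize(d["img"][:,:,::-1],(800,600),interpolation=cv2.INTER_CUBIC))
    print(n,d["intrinsics"],d["extrinsics"])
print(tcp_to_grasp)
E
```

```text
pics
{'clock': 0.0, 'joints': array([ 1.50460531e+00,  3.85563058e-01,  6.60984164e-03, -5.38681859e-04,
       -1.19399923e+00, -2.58621522e-01]), 'joint_vel': array([ 2.33816051e-04,  2.00479540e-04, -4.18309936e-05, -2.39488348e-04,
        5.05600879e-04, -4.60739947e-04]), 'joint_efforts': array([-6.63459341e-04, -3.92292416e+01,  1.88407212e+01,  4.18644235e+00,
       -4.66984420e-03,  9.39026563e-07]), 'position': array([199.20340772, 591.68532009, 191.60561461]), 'ee_rot': array([ 9.86824386e-01, -1.61791242e-01, -1.45615477e-04,  1.09712243e-03]), 'contact_force': array([ 0.01427854, -0.16666036, -0.1198511 ]), 'wrist_torque': array([ 0.00014254, -0.01309782, -0.00164927]), 'grasp_force': 0.0, 'gripper_width': 85.48037077832709}
top [[483.61810828   0.         258.00945728]
 [  0.         483.61810828 193.62982526]
 [  0.           0.           1.        ]] [[-2.38931572e-02 -9.92957491e-01  1.16036798e-01  4.37489685e+02]
 [-9.99706253e-01  2.42034449e-02  1.26557446e-03  1.12086392e+01]
 [-4.06515187e-03 -1.15972474e-01 -9.93244109e-01  1.00039154e+03]
 [ 0.00000000e+00  0.00000000e+00  0.00000000e+00  1.00000000e+00]]
side [[404.88098896   0.         252.73562446]
 [  0.         404.88098896 188.86123786]
 [  0.           0.           1.        ]] [[-9.91276637e-01  9.31427342e-02 -9.32473099e-02  6.14400208e+02]
 [ 1.31749299e-01  6.81118369e-01 -7.20222111e-01  6.05082385e+02]
 [-3.57100107e-03 -7.26224620e-01 -6.87448216e-01  6.84336597e+02]
 [ 0.00000000e+00  0.00000000e+00  0.00000000e+00  1.00000000e+00]]
18.700000000000003
```

View pics/top0.png

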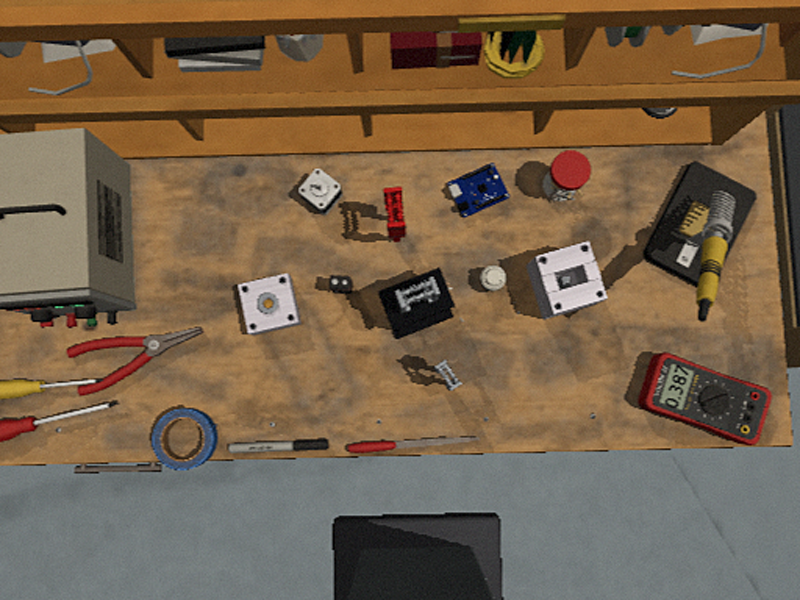

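View pics/side0.png

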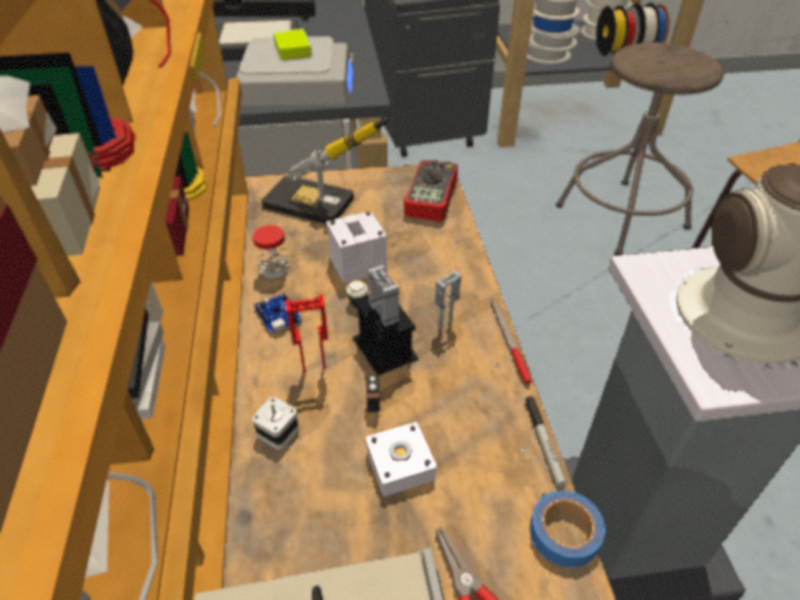

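The top view (800x600) shows these candidates for the tongs:
- (417,293): grey pair in the black stand, the larger one.
- (447,375): small grey pair standing free.
- (395,213): red pair.

I choose (417,293). The pocket block is at (567,280), the socket block at (267,303), the battery at (341,284) and the button at (492,278).

```bash
cat > h.py <<'E'
import numpy as np,cv2
def cloud(d):
    K=d["intrinsics"];T=d["extrinsics"];Z=d["range_z"].astype(float)
    v,u=np.indices(Z.shape)
    P=np.stack([(u-K[0,2])/K[0,0]*Z,(v-K[1,2])/K[1,1]*Z,Z],-1)@T[:3,:3].T+T[:3,3]
    P[Z==0]=np.nan
    return P
def cast(d,uv,z):
    K=d["intrinsics"];T=d["extrinsics"]
    r=np.c_[uv,np.ones(len(uv))]@np.linalg.inv(K).T@T[:3,:3].T
    return T[:3,3]+r*((z-T[2,3])/r[:,2])[:,None]
def proj(d,p):
    K=d["intrinsics"];T=d["extrinsics"]
    q=(np.atleast_2d(p)-T[:3,3])@T[:3,:3]@K.T
    return q[:,:2]/q[:,2:]
def blob(d,uv0,z0,z1,win=45):
    """pixels with height z0..z1 near uv0"""
    P=cloud(d);m=((P[...,2]>z0)&(P[...,2]<z1))
    w=np.zeros_like(m);u,v=map(int,uv0);w[max(0,v-win):v+win,max(0,u-win):u+win]=1
    return (m&w),P
def rect(d,uv0,z0,z1,win=45):
    m,P=blob(d,uv0,z0,z1,win); n,l,s,c=cv2.connectedComponentsWithStats(m.astype(np.uint8))
    k=1+np.argmax(s[1:,4]);m=l==k
    z=np.median(P[m][:,2]); v,u=np.nonzero(m)
    W=cast(d,np.c_[u,v],z)[:,:2]
    return cv2.minAreaRect(W.astype(np.float32)),z,m.sum()
E
python3 - <<'E'
from h import *
T=dict(np.load("top0.npz"));S=dict(np.load("side0.npz"))
k=1/1.5625
names={"pocket":((567,280),(357,235),65,85),"stand":((417,300),(388,330),66,82),"tongstop":((417,293),(382,285),118,150),"socket":((267,303),(400,450),24,32),"ring":((267,303),(400,450),32.5,40),"batt":((341,284),(372,390),38,56),"button":((492,278),(357,288),28,46),"small":((447,375),(447,285),60,140)}
for n,(a,b,z0,z1) in names.items():
    for d,uv in((T,a),(S,b)):
        try:
            r,z,c=rect(d,np.array(uv)*k,z0,z1); print(n,np.round(r[0],1),np.round(r[1],1),round(r[2],1),"z",round(z,1),c)
        except Exception as e: print(n,e)
a=T["img"][150:225,230:400];b=S["img"][140:250,200:320]
a=cv2.resize(a,(790,348),interpolation=cv2.INTER_CUBIC);
cv2.imwrite("pics/c1.png",a[...,::-1]);cv2.imwrite("pics/c2.png",cv2.resize(b,(640,586),interpolation=cv2.INTER_CUBIC)[...,::-1])
E
```

```text
pocket [ 572.6 -195.6] [76.1 72.1] 14.9 z 74.8 1240
pocket [ 573.8 -189.7] [78.6 83.5] 15.0 z 75.0 601
stand [550.9  -4.4] [52.6 82.1] 20.2 z 73.7 795
stand [5.52e+02 5.00e-01] [55.8 89.7] 19.8 z 74.0 530
tongstop [550.4  -4.5] [23.6 48.3] 20.0 z 136.0 251
tongstop [552.1   3.7] [28.6 66.7] 18.7 z 135.3 233
socket [555.1 186.8] [66.5 66.9] 11.8 z 29.4 853
socket [556.1 190. ] [66.9 70.4] 11.5 z 30.1 923
ring [554.2 187.1] [25.6 38.4] 25.5 z 33.8 88
ring [556.6 189.2] [26.8 25.3] 41.9 z 34.3 107
batt [577.4  92.6] [26.  18.1] 88.6 z 45.4 126
batt [538.2  31.8] [52.3 17.7] 17.7 z 47.1 115
button [ 580.3 -104.4] [30.3 30.7] 87.9 z 34.2 198
button [ 572.3 -190.4] [81.  80.3] 13.8 z 37.1 201
small [527.1  -7.4] [86.8 30.9] 88.6 z 73.7 402
small [534.4 -16.4] [154.2  49.5] 83.6 z 81.2 725
```

View pics/c1.png

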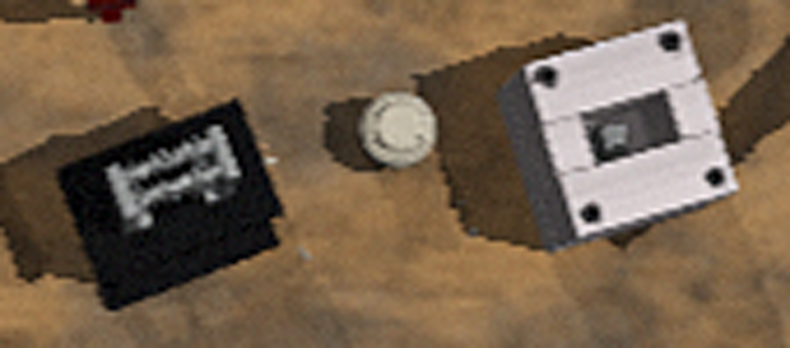

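View pics/c2.png

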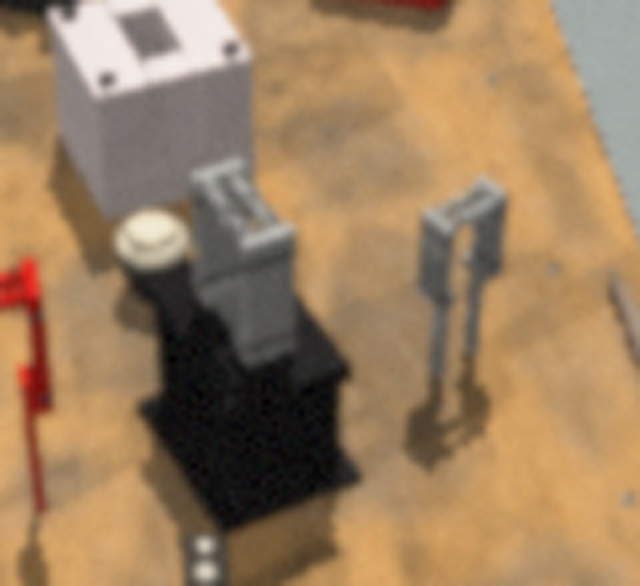

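The crops confirm the choice. The large steel tongs stand in the black stand at crop-1 (175,178), and the small steel pair is outside it. The pin tang shows in the pocket at crop-1 (613,135), and the button is at (398,130).

```bash
cat >> h.py <<'E'
from scipy.spatial.transform import Rotation as R
def delta(pos,yaw_deg):
    """shift (fraction) and turn (fraction) in tool axes to TCP pos (mm), tool x at yaw, tool z down"""
    from bench import read_state
    s=read_state();Rm=R.from_quat(s["ee_rot"])
    sh=Rm.inv().apply(np.array(pos)-s["position"])/100
    Rt=R.from_euler('z',yaw_deg,degrees=True)*R.from_euler('x',180,degrees=True)
    tn=(Rm.inv()*Rt).as_rotvec(degrees=True)/60
    print("t",round(s["clock"],2),"pos",np.round(s["position"],1),"f",np.round(s["contact_force"],1),"w",round(s["gripper_width"],1),"gf",round(s["grasp_force"],1))
    print(" shift",np.round(sh,3)," turn",np.round(tn,3))
E
python3 - <<'E'
from h import *
T=dict(np.load("top0.npz"));S=dict(np.load("side0.npz"));k=1/1.5625
for n,a,b,z0,z1 in (("pocket",(567,280),(357,235),73,77),("stand",(417,300),(388,330),72,76),("tongstop",(417,293),(382,285),132,142),("socket",(267,303),(400,450),28,32),("ring",(267,303),(400,450),32.5,36),("tang",(566,279),(357,228),35,60)):
    for d,uv in((T,a),(S,b)):
        try:
            r,z,c=rect(d,np.array(uv)*k,z0,z1,45 if n!="tang" else 9); print(n,np.round(r[0],1),np.round(r[1],1),round(r[2],1),"z",round(z,1),c)
        except Exception as e: print(n,e)
P=cloud(T)
print(np.round(P[172:186:2,354:378:2,2]))
print(T["img"][172:186:2,354:378:2].mean(-1).astype(int))
m=P[...,2]>110; w=P[(P[...,1]>150)&(P[...,0]<750)&(P[...,2]>60)]; print(w[:,0].min(),w[:,1].min(),w[:,2].max())
delta((380,292,220),20); delta((550,-4.5,180),20)
E
```

```text
pocket [ 572.9 -196.4] [75.9 70.3] 15.0 z 74.9 897
pocket [ 573.6 -193.5] [75.8 75.4] 15.3 z 75.3 426
stand [551.2  -4.4] [52.2 81.9] 20.2 z 73.8 587
stand [552.   -2.4] [53.4 84.9] 20.9 z 74.1 372
tongstop [551.   -4.3] [21.9 48.1] 19.6 z 136.1 233
tongstop [551.3  -2.4] [21.9 52.8] 19.5 z 136.5 150
socket [555.2 187.1] [66.1 66. ] 11.6 z 29.8 671
socket [556.1 188.6] [66.2 67.6] 11.5 z 30.3 847
ring [555.5 179.4] [18.9 29.2] 84.2 z 33.8 52
ring [556.7 189.1] [26.8 25.3] 40.9 z 34.2 102
tang [ 572.4 -195.5] [12.1 11.4] 15.5 z 43.9 37
tang [ 573.7 -213.6] [16.9 18.5] 25.5 z 54.1 31
[[75. 72. 76. 72. 74. 65. 53. 42. 43. 58. 73. 75.]
 [75. 71. 60. 49. 36. 25. 23. 23. 40. 55. 69. 76.]
 [76. 27. 26. 25. 23. 23. 25. 23. 33. 47. 61. 74.]
 [75. 23. 25. 44. 43. 46. 23. 25. 28. 44. 58. 74.]
 [74. 73. 24. 48. 44. 46. 26. 24. 25. 41. 55. 75.]
 [76. 72. 24. 39. 44. 45. 22. 25. 74. 75. 75. 76.]
 [76. 76. 28. 28. 72. 74. 74. 74. 74. 76. 76. 73.]]
[[207 209 219 212 104  90  63  60  57  55 163 209]
 [158  85  76  79  60  72  83  57  63  61  99 219]
 [196 120  83  67  70  85  82  67  58  62  49 189]
 [212 105  31 135 130 122  77  76  65  64  53 169]
 [209 154  35  98 141 110  84  82  57  51  46 153]
 [212 183  34  56  45  38  69  74 206 214 206 204]
 [208 214  82  29 117 217 209 202 200 199 201 198]]
532.744218497494 150.04424292786706 423.37990996780513
t 0.1 pos [199.3 591.7 191.7] f [0.1 0.6 0.8] w 85.0 gf 0.0
 shift [ 2.67   2.264 -0.278]  turn [ 0.002  0.001 -0.644]
t 0.1 pos [199.3 591.7 191.7] f [0.1 0.6 0.8] w 85.0 gf 0.0
 shift [5.227 4.53  0.127]  turn [ 0.002  0.001 -0.644]
```

Emit:
jog_arm(plan=[[85,[0.5,0.4,-0.15],[0,0,0]],[85,[1,0.8,-0.3],[0,0,0]],[85,[1,0.8,-0.3],[0,0,0]]])

```text
clock: 0.48
position: [270.2, 482.2, 224.1]
ee_rot: [0.987, -0.163, 0.0, -0.001]
contact_force: [-0.0, 0.0, 0.9]
gripper_width: 85.2
grasp_force: 0.0
```

Emit:
jog_arm(plan=[[85,[0.5,0.4,0],[0,0,0]],[85,[1,0.8,0],[0,0,0]],[85,[1,0.8,0],[0,0,0]]])

```text
clock: 0.85
position: [338.8, 374.3, 222.4]
ee_rot: [0.987, -0.164, -0.0, 0.0]
contact_force: [-0.2, -0.0, -0.1]
gripper_width: 84.8
grasp_force: 0.0
```

Emit:
jog_arm(plan=[[85,[0.5,0.5,0],[0,0,0]],[85,[1,1,0],[0,0,0]],[85,[1,1,0],[0,0,0]]])

```text
clock: 1.23
position: [401.2, 248.8, 222.4]
ee_rot: [0.987, -0.163, -0.0, 0.0]
contact_force: [0.7, 0.7, 0.9]
gripper_width: 85.0
grasp_force: 0.0
```

Emit:
jog_arm(plan=[[85,[0.5,0.5,0],[0,0,-0.16]],[85,[1,1,0],[0,0,-0.33]],[85,[1,1,0],[0,0,-0.48]],[85,[1,1,0],[0,0,-0.644]],[85,[1,1,0],[0,0,-0.644]]])

```text
clock: 1.85
position: [463.9, 124.4, 222.2]
ee_rot: [0.985, 0.173, -0.0, -0.0]
contact_force: [0.1, -0.1, 0.2]
gripper_width: 85.0
grasp_force: 0.0
```

```bash
python3 -c "
from h import *
delta((551,-4.4,180),20)"
```

```text
t 1.85 pos [463.9 124.4 222.2] f [ 0.1 -0.1  0.2] w 85.0 gf 0.0
 shift [0.38  1.508 0.422]  turn [-0.     0.001 -0.001]
```

Emit:
jog_arm(plan=[[85,[0.2,0.5,0],[0,0,0]],[85,[0.38,1,0],[0,0,0]],[85,[0.38,1,0],[0,0,0]]])

```text
clock: 2.22
position: [535.2, 41.7, 221.7]
ee_rot: [0.985, 0.171, -0.001, 0.0]
contact_force: [-0.1, 1.0, 0.1]
gripper_width: 85.1
grasp_force: 0.0
```

Emit:
jog_arm(plan=[[85,[0,0.3,0],[0,0,0]],[85,[0,0.508,0.2],[0,0,0]],[85,[0,0.508,0.42],[0,0,0]],[85,[0,0.508,0.42],[0,0,0]]])

```text
clock: 2.72
position: [549.6, -4.2, 178.9]
ee_rot: [0.985, 0.174, -0.002, -0.0]
contact_force: [0.2, 0.5, 0.3]
gripper_width: 85.1
grasp_force: 0.0
```

```bash
python3 -c "
from h import *
delta((551,-4.4,86),20)"
```

```text
t 2.73 pos [549.6  -4.2 178.9] f [0.2 0.5 0.3] w 85.1 gf 0.0
 shift [0.016 0.008 0.929]  turn [-0.001  0.004  0.   ]
```

Emit:
jog_arm(plan=[[85,[0.016,0.008,0.3],[0,0.003,0]],[85,[0.016,0.008,0.6],[0,0.003,0]],[85,[0.016,0.008,0.8],[0,0.003,0]],[85,[0.016,0.008,0.93],[0,0.003,0]],[85,[0.016,0.008,0.93],[0,0.003,0]]])

```text
clock: 3.35
position: [552.7, -4.7, 87.7]
ee_rot: [0.985, 0.174, 0.001, -0.0]
contact_force: [0.5, 0.4, 1.1]
gripper_width: 85.5
grasp_force: 0.0
```

```bash
python3 - <<'E'
from h import *
from bench import *
delta((551,-4.4,86),20)
d=get_image("side"); cv2.imwrite("pics/s1.png",cv2.resize(d["img"][120:250,180:330],(690,598),interpolation=cv2.INTER_CUBIC)[...,::-1])
E
```

```text
t 3.35 pos [552.7  -4.7  87.7] f [0.5 0.4 1.1] w 85.5 gf 0.0
 shift [-0.015 -0.009  0.017]  turn [ 0.    -0.002  0.001]
```

View pics/s1.png

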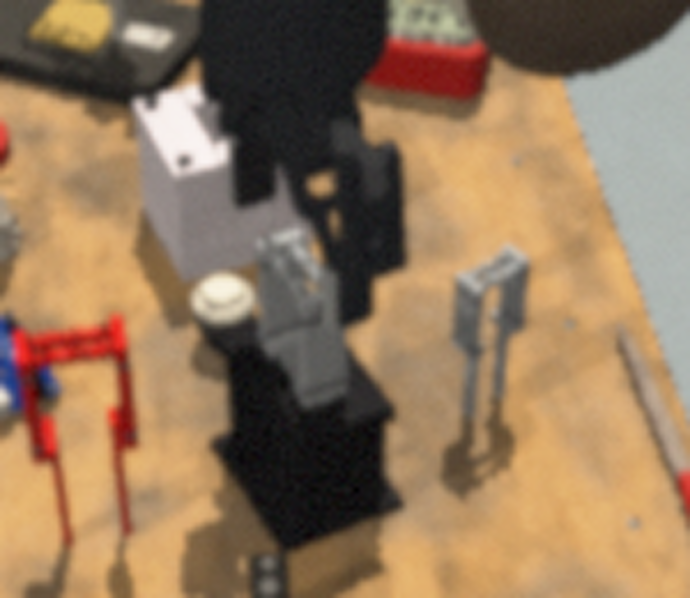

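```bash
python3 - <<'E'
from h import *
from bench import *
d=get_image("side");t=get_image("top");s=read_state()
y=np.array([.342,-.94,0]);p=s["position"]
pts=np.array([p,p+45*y+[0,0,13],p-45*y+[0,0,13],[551,-4.4,138],[551,-4.4,74],p+[0,0,80]])
for im,n,(u0,v0) in((d,"s",(180,120)),(t,"t",(220,130))):
    a=cv2.resize(im["img"][v0:v0+130,u0:u0+150],(690,598),interpolation=cv2.INTER_CUBIC)[...,::-1].copy()
    for i,q in enumerate((proj(im,pts)-[u0,v0])*4.6):
        c=tuple(int(v) for v in q);cv2.circle(a,c,4,(0,255,0),-1);cv2.putText(a,str(i),c,0,.7,(255,0,255),2)
    cv2.imwrite(f"pics/o{n}.png",cv2.resize(a,(390,338)))
cv2.imwrite("pics/o.png",np.hstack([cv2.imread("pics/os.png"),cv2.imread("pics/ot.png")]))
P=cloud(t);print(np.round(P[150:230:8,220:320:8,2]))
E
```

```text
[[460. 463. 473. 481. 487. 488. 489. 487. 486. 485. 483. 477.   1.]
 [462. 464. 466. 477. 482. 485. 487. 486. 486. 485. 481. 477.  -1.]
 [464. 465. 465. 476. 480. 483. 483. 486. 484. 482. 477. 246.  -1.]
 [462. 461. 462. 461. 478. 477. 480. 481. 480. 476. 473. 195.  36.]
 [461. 459. 457. 456. 454. 472. 475. 476. 475. 447.  -2.   0.  37.]
 [455. 451. 449. 447. 444. 439. 431. 419. 397.   3.   3.  -0.  -0.]
 [447. 441.  nan 429. 205.  83. 280. 272.  76.   1.   3.  -3.  -1.]
 [426.   0.  -1.   1.  73.  72.   6.   8.   1.  -3.   1.  -1.  -1.]
 [  2.   5.   5.  -1.  -1.   3.   2.  -1.  -0.   0.   2.  -1.  -2.]
 [ -0.   2.  -0.  -1.  -4.  -1.   3.   4.   1.  -1.  -2.  -2.  -0.]]
```

View pics/o.png

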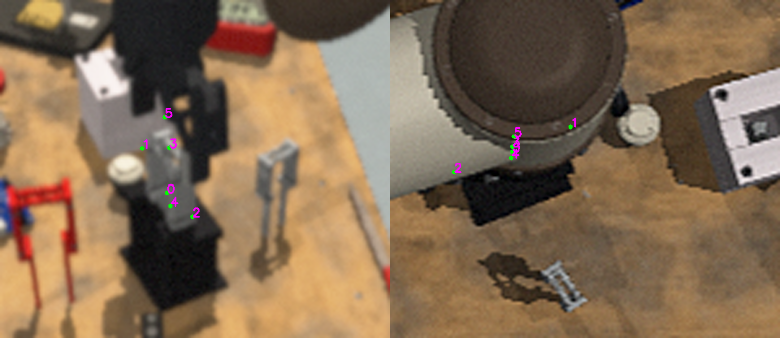

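The side overlay shows the open fingers straddling the tongs, but their tips look higher than I assumed: about (140,115) against a predicted (142,148). I'll measure this with the range image.

```bash
python3 - <<'E'
from h import *
from bench import *
d=get_image("side");s=read_state();P=cloud(d)
L=R.from_quat(s["ee_rot"]).inv().apply((P-s["position"]).reshape(-1,3)).reshape(P.shape)
for lo,hi in((34,62),(-62,-34)):
    m=(abs(L[...,0])<16)&(L[...,1]>lo)&(L[...,1]<hi)&(L[...,2]<8)&(L[...,2]>-110)
    v,u=np.nonzero(m);print(lo,m.sum(),np.round(np.sort(L[m][:,2])[-12:],0))
    h,e=np.histogram(L[m][:,2],bins=range(-110,11,10));print(h,e)
    for b in range(-110,10,10):
        mm=m&(L[...,2]>=b)&(L[...,2]<b+10)
        if mm.sum():print(b,np.round(L[mm].min(0)),np.round(L[mm].max(0)),d["img"][mm].mean(0).round())
E
```

```text
34 181 [-55. -55. -55. -55. -55. -54. -54. -54. -54. -53. -52. -52.]
[ 7 25 37 42 39 31  0  0  0  0  0  0] [-110 -100  -90  -80  -70  -60  -50  -40  -30  -20  -10    0   10]
-110 [   6.   36. -109.] [  12.   62. -102.] [43. 42. 43.]
-100 [ -2.  42. -99.] [ 13.  56. -90.] [46. 45. 45.]
-90 [ -8.  42. -90.] [ 11.  51. -80.] [53. 51. 50.]
-80 [-11.  41. -80.] [ 10.  48. -70.] [40. 39. 38.]
-70 [-11.  41. -70.] [ 11.  48. -60.] [41. 40. 40.]
-60 [-11.  43. -60.] [ 10.  49. -52.] [49. 47. 46.]
-62 191 [-58. -58. -57. -57. -57. -54. -54. -54. -53. -53. -53. -51.]
[45 17 25 47 41 16  0  0  0  0  0  0] [-110 -100  -90  -80  -70  -60  -50  -40  -30  -20  -10    0   10]
-110 [ -12.  -61. -109.] [  14.  -34. -101.] [47. 44. 42.]
-100 [ -12.  -55. -100.] [ 13. -40. -93.] [62. 55. 48.]
-90 [ -7. -56. -90.] [ 11. -43. -80.] [73. 70. 66.]
-80 [ -7. -56. -80.] [ 11. -41. -70.] [63. 60. 57.]
-70 [ -8. -57. -70.] [ 11. -42. -60.] [68. 65. 60.]
-60 [ -7. -53. -60.] [ 11. -42. -51.] [90. 84. 76.]
```

```bash
python3 - <<'E'
from h import *
from bench import *
d=get_image("side");s=read_state();P=cloud(d)
print(s["clock"],s["position"],s["joints"],s["gripper_width"])
L=R.from_quat(s["ee_rot"]).inv().apply((P-s["position"]).reshape(-1,3)).reshape(P.shape)
m=(abs(L[...,0])<60)&(abs(L[...,1])<75)&(L[...,2]<-30)&(L[...,2]>-260)
for b in range(-260,-30,10):
    mm=m&(L[...,2]>=b)&(L[...,2]<b+10)
    if mm.sum()>3:print(b,mm.sum(),np.round(np.percentile(L[mm],3,axis=0)),np.round(np.percentile(L[mm],97,axis=0)))
E
```

```text
3.6 [553.45274209  -5.17981837  88.75689645] [ 2.83515596e-01  3.60566133e-01 -3.16066839e-01 -3.13539373e-05
 -8.88984553e-01  1.63698811e+00] 84.85767034786569
-260 190 [  -0.  -39. -260.] [  39.    5. -250.]
-250 209 [  -8.  -40. -250.] [  39.    5. -240.]
-240 215 [ -16.  -39. -240.] [  39.    2. -230.]
-230 83 [ -16.  -39. -230.] [  39.   -1. -221.]
-220 302 [ -29.  -36. -219.] [  36.    9. -210.]
-210 202 [ -26.  -37. -210.] [  37.    4. -201.]
-200 202 [ -23.  -37. -200.] [  37.    3. -190.]
-190 188 [ -24.  -37. -190.] [  37.    1. -180.]
-180 185 [ -24.  -37. -180.] [  36.    2. -171.]
-170 69 [ -13.  -37. -170.] [  29.  -18. -161.]
-160 193 [ -10.  -67. -159.] [  11.  -21. -150.]
-150 175 [ -10.  -69. -150.] [  19.   10. -140.]
-140 160 [ -12.  -70. -140.] [  19.   18. -131.]
-130 141 [ -11.  -71. -130.] [  17.   56. -120.]
-120 131 [ -11.  -72. -120.] [  17.   66. -110.]
-110 155 [ -11.  -73. -110.] [  12.   68. -100.]
-100 40 [  -1.  -55. -100.] [ 13.  68. -90.]
-90 59 [ -4. -56. -90.] [ 11.  47. -81.]
-80 90 [ -9. -56. -79.] [ 11.  46. -70.]
-70 82 [-10. -55. -70.] [ 11.  48. -61.]
-60 55 [-10. -53. -60.] [ 10.  45. -50.]
-50 125 [ -9. -25. -50.] [ 10.  21. -41.]
-40 37 [ -8. -26. -40.] [ 10.  19. -30.]
```

Emit:
jog_arm(plan=[[85,[-0.015,-0.008,0.1],[0,0,0]],[85,[-0.02,-0.008,0.2],[0,0,0]],[85,[-0.02,-0.008,0.2],[0,0,0]]])

```text
clock: 3.98
position: [549.6, -5.6, 66.3]
ee_rot: [0.985, 0.174, 0.0, -0.0]
contact_force: [0.1, 0.5, 0.5]
gripper_width: 84.7
grasp_force: 0.0
```

```bash
cat > tip.py <<'E'
from h import *
from bench import *
d=get_image("side");s=read_state();P=cloud(d)
L=R.from_quat(s["ee_rot"]).inv().apply((P-s["position"]).reshape(-1,3)).reshape(P.shape)
for sg in(1,-1):
    m=(abs(L[...,0])<16)&(L[...,1]*sg>38)&(L[...,1]*sg<60)&(P[...,2]>78)&(L[...,2]>-95)
    print("tip world z",np.percentile(P[m][:,2],3).round(1),"y",np.percentile(L[m][:,1],[3,97]).round(1),"x",np.percentile(L[m][:,0],[3,97]).round(1))
m=(abs(L[...,0])<22)&(abs(L[...,1])<30)&(P[...,2]>125)&(P[...,2]<145);print("tongs top tool xy",np.percentile(L[m],[3,97],axis=0).round(1))
for i in range(3):
    s=read_state();print(s["clock"],s["position"].round(2),s["contact_force"].round(2),s["joints"].round(4))
E
python3 tip.py
```

```text
tip world z 119.4 y [42. 49.] x [-11.6   9.9]
tip world z 123.0 y [-55.8 -43.1] x [-8.3 10.2]
tongs top tool xy [[ -4.3 -25.1 -72. ]
 [ 13.   20.3 -59.8]]
4.025 [550.22  -5.49  66.99] [ 0.07  0.17 -0.  ] [ 2.8460e-01  3.8380e-01 -3.4550e-01 -2.0000e-04 -8.3990e-01  1.6359e+00]
4.025 [550.22  -5.49  66.99] [ 0.07  0.17 -0.  ] [ 2.8460e-01  3.8380e-01 -3.4550e-01 -2.0000e-04 -8.3990e-01  1.6359e+00]
4.025 [550.22  -5.49  66.99] [ 0.07  0.17 -0.  ] [ 2.8460e-01  3.8380e-01 -3.4550e-01 -2.0000e-04 -8.3990e-01  1.6359e+00]
```

Emit:
jog_arm(plan=[[85,[0.02,-0.015,0.1],[0,0,0]],[85,[0.02,-0.015,0.2],[0,0,0]],[85,[0.02,-0.015,0.2],[0,0,0]],[60,[0.02,-0.015,0.2],[0,0,0]],[52,[0.02,-0.015,0.2],[0,0,0]],[47,[0.02,-0.015,0.2],[0,0,0]],[43,[0.02,-0.015,0.2],[0,0,0]],[42,[0.02,-0.015,0.2],[0,0,0]],[42,[0.02,-0.015,0.2],[0,0,0]]])

```text
clock: 5.15
position: [552.9, -3.0, 48.9]
ee_rot: [0.985, 0.174, 0.003, -0.0]
contact_force: [-0.9, 0.8, 5.7]
gripper_width: 42.0
grasp_force: 11.9
```

```bash
python3 tip.py
```

```text
tip world z 137.1 y [42.5 55.5] x [10.2 12.3]
tip world z 137.4 y [-53.1 -42.9] x [-10.9  12.7]
tongs top tool xy [[ -3.9 -29.1 -95.1]
 [ 11.9  28.9 -77.8]]
5.2 [552.93  -2.99  48.93] [-0.13  0.6   6.13] [ 2.8790e-01  4.0920e-01 -3.6100e-01  3.0000e-04 -7.9540e-01  1.6328e+00]
5.2 [552.93  -2.99  48.93] [-0.13  0.6   6.13] [ 2.8790e-01  4.0920e-01 -3.6100e-01  3.0000e-04 -7.9540e-01  1.6328e+00]
5.2 [552.93  -2.99  48.93] [-0.13  0.6   6.13] [ 2.8790e-01  4.0920e-01 -3.6100e-01  3.0000e-04 -7.9540e-01  1.6328e+00]
```

Emit:
jog_arm(plan=[[42,[0,0,-0.1],[0,0,0]],[42,[0,0,-0.3],[0,0,0]],[42,[0,0,-0.6],[0,0,0]],[42,[0,0,-0.9],[0,0,0]],[42,[0,0,-0.95],[0,0,0]],[42,[0,0,-0.95],[0,0,0]]])

```text
clock: 5.95
position: [551.2, -3.3, 142.3]
ee_rot: [0.985, 0.174, 0.001, -0.001]
contact_force: [0.7, -0.5, -1.8]
gripper_width: 42.2
grasp_force: 10.2
```

```bash
python3 - <<'E'
from h import *
from bench import *
delta((574.6,-194.5,144),15)
d=get_image("side");P=cloud(d);cv2.imwrite("pics/s2.png",cv2.resize(d["img"][100:250,180:350],(680,600),interpolation=cv2.INTER_CUBIC)[...,::-1])
E
```

```text
t 5.95 pos [551.2  -3.3 142.3] f [ 0.7 -0.5 -1.8] w 42.2 gf 10.2
 shift [-0.434  1.877 -0.02 ]  turn [-0.001 -0.002  0.083]
```

View pics/s2.png

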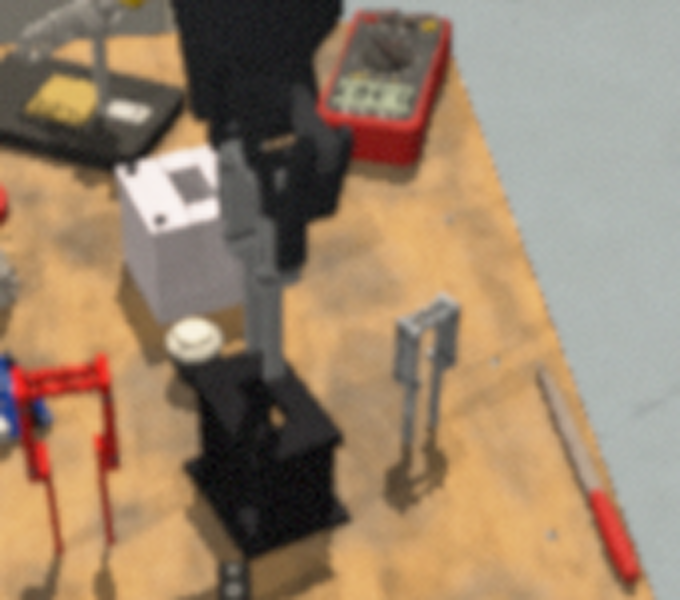

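The tongs are lifted clear and held, but the gripper looks offset along the tongs' x: the finger is at (290,200) and the leg at (245,190). I'll measure that.

```bash
cat > sl.py <<'E'
from h import *
from bench import *
def sl(zs,step=6):
    d=get_image("side");s=read_state();P=cloud(d);im=d["img"].mean(-1)
    L=R.from_quat(s["ee_rot"]).inv().apply((P-s["position"]).reshape(-1,3)).reshape(P.shape)
    print(s["clock"],s["position"].round(1))
    for z in zs:
        m=(abs(P[...,2]-z)<step/2)&(abs(L[...,0])<40)&(abs(L[...,1])<75)
        for nm,mm in(("steel",m&(im>75)),("dark",m&(im<=60))):
            if mm.sum()>4:print(z,nm,mm.sum(),"x",np.percentile(L[mm][:,0],[5,50,95]).round(),"y",np.percentile(L[mm][:,1],[5,50,95]).round())
if __name__=="__main__": sl(range(90,260,10))
E
python3 sl.py
```

```text
6.05 [550.7  -3.5 141.3]
100 steel 5 x [-5. -1.  4.] y [-13.   9.  13.]
110 steel 20 x [-4.  1.  4.] y [-13. -11.  13.]
120 steel 21 x [-4.  1.  4.] y [-13.  10.  13.]
130 steel 21 x [-5.  0.  4.] y [-12. -10.  12.]
140 steel 21 x [-4. -0.  4.] y [-12. -11.  11.]
150 steel 15 x [-4.  1.  4.] y [-13. -12.  12.]
160 steel 11 x [-3.  2.  4.] y [-13.  10.  12.]
170 steel 42 x [-7.  5. 10.] y [-21. -16.  16.]
180 steel 28 x [-3.  7. 10.] y [-22.  16.  18.]
190 steel 38 x [-4.  8. 11.] y [-28.  16.  24.]
190 dark 7 x [-2.  1.  6.] y [-33. -32. -30.]
200 steel 31 x [-2.  9. 11.] y [-26.  16.  24.]
200 dark 17 x [-5.  4.  6.] y [-35. -33. -29.]
210 steel 20 x [ 4.  9. 11.] y [-27.  16.  25.]
210 dark 21 x [-5.  2.  7.] y [-35. -33. -31.]
220 steel 17 x [ 5. 10. 11.] y [-23.  17.  30.]
230 steel 44 x [-5.  8. 12.] y [-18.  13.  42.]
230 dark 46 x [-3.  8. 12.] y [-52. -28.  30.]
240 dark 60 x [-8.  9. 12.] y [-54. -45.  46.]
250 steel 9 x [-7.  4. 14.] y [-19. -15.  58.]
250 dark 86 x [-3. 10. 16.] y [-58. -26.  49.]
```

Emit:
jog_arm(plan=[[42,[-0.15,0.4,0],[0,0,0.04]],[42,[-0.3,0.8,0],[0,0,0.083]],[42,[-0.42,1,0],[0,0,0.083]],[42,[-0.42,1,0],[0,0,0.083]]])

```text
clock: 6.55
position: [545.4, -112.9, 141.0]
ee_rot: [0.992, 0.13, -0.0, -0.001]
contact_force: [-0.5, -0.1, -1.4]
gripper_width: 42.2
grasp_force: 10.2
```

```bash
python3 - <<'E'
from h import *
delta((573,-195.3,142),15)
E
```

```text
t 6.55 pos [ 545.4 -112.9  141. ] f [-0.5 -0.1 -1.4] w 42.2 gf 10.2
 shift [ 0.055  0.867 -0.01 ]  turn [-0.001 -0.    -0.002]
```

Emit:
jog_arm(plan=[[42,[0.03,0.4,-0.01],[0,0,0]],[42,[0.055,0.75,-0.01],[0,0,0]],[42,[0.055,0.867,-0.01],[0,0,0]],[42,[0.055,0.867,-0.01],[0,0,0]],[42,[0.055,0.867,-0.01],[0,0,0]]])

```text
clock: 7.18
position: [574.1, -192.8, 143.3]
ee_rot: [0.991, 0.131, 0.001, -0.001]
contact_force: [-1.0, 0.2, -1.5]
gripper_width: 42.1
grasp_force: 10.2
```

```bash
python3 - <<'E'
from h import *
from sl import sl
from bench import *
delta((573,-195.3,142),15)
sl(range(100,170,12),8)
s=read_state()
for n,uv in(("side",(357/1.5625,235/1.5625)),):
    d=get_image(n);r,z,c=rect(d,uv,73,77.5,40);print(n,r,z,c)
    a=d["img"][90:180,190:290];cv2.imwrite("pics/s3.png",cv2.resize(a,(660,594),interpolation=cv2.INTER_CUBIC)[...,::-1])
E
```

```text
t 7.17 pos [ 574.1 -192.8  143.3] f [-1.   0.2 -1.5] w 42.1 gf 10.2
 shift [-0.017  0.021  0.013]  turn [-0.001 -0.002  0.002]
7.225 [ 574.2 -192.8  143.5]
112 steel 23 x [-5. -0.  4.] y [-13. -11.  13.]
124 steel 20 x [-6. -1.  4.] y [-13. -10.  13.]
136 steel 22 x [-3.  1.  4.] y [-13.  -1.  12.]
148 steel 18 x [-4.  1.  4.] y [-13. -10.  15.]
160 steel 13 x [-4.  3.  4.] y [-13. -11.  12.]
side ((573.873046875, -193.98878479003906), (76.04598236083984, 74.26375579833984), 15.305932998657227) 75.27950626632071 419
```

View pics/s3.png

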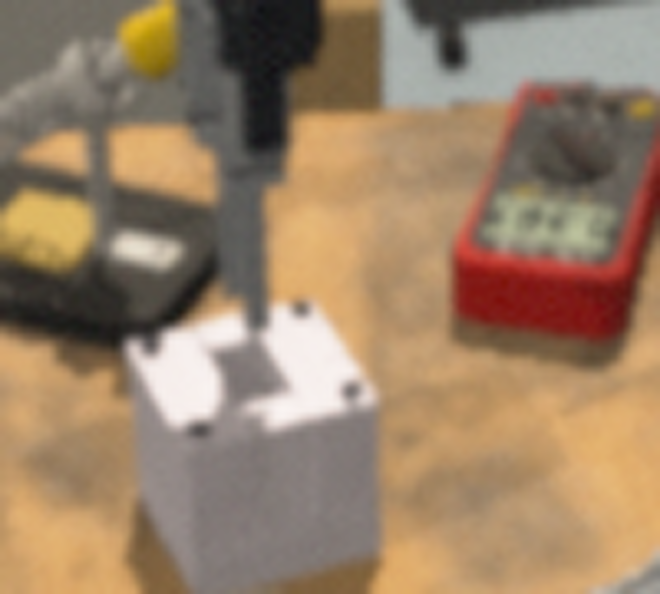

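The tongs hang just above and slightly in front of the pocket mouth (blade tip at (258,325), pocket at (250,370)). They're centred within about 2 mm, so I'll go down with a small correction.

Emit:
jog_arm(plan=[[42,[-0.015,0.013,0],[0,-0.002,0]],[42,[-0.015,0.013,0.15],[0,-0.002,0]],[42,[-0.015,0.013,0.3],[0,-0.002,0]],[42,[-0.015,0.013,0.4],[0,-0.002,0]],[42,[-0.015,0.013,0.5],[0,-0.002,0]],[42,[-0.015,0.013,0.5],[0,-0.002,0]]])

```text
clock: 8.02
position: [572.8, -195.5, 92.4]
ee_rot: [0.991, 0.131, -0.001, -0.0]
contact_force: [0.4, 0.6, -1.0]
gripper_width: 42.3
grasp_force: 10.2
```

```bash
python3 - <<'E'
from h import *
from sl import sl
delta((573,-194.4,72),15)
sl(range(80,130,10),8)
E
```

```text
t 8.03 pos [ 572.8 -195.5   92.4] f [ 0.4  0.6 -1. ] w 42.3 gf 10.2
 shift [ 0.005 -0.009  0.204]  turn [-0.001  0.001  0.001]
8.075 [ 573.4 -195.6   93.2]
80 steel 160 x [-33.   2.  33.] y [-33.  -8.  28.]
90 steel 18 x [-5. -1.  4.] y [-14. -10.  13.]
100 steel 14 x [-5.  0.  4.] y [-12. -11.  10.]
110 steel 9 x [-4.  1.  4.] y [-15. -13.   3.]
120 steel 32 x [-11.   3.  10.] y [-22. -19.  15.]
```

Emit:
jog_arm(plan=[[42,[0,-0.006,0.07],[0,0,0]],[42,[0,-0.006,0.14],[0,0,0]],[42,[0,-0.006,0.2],[0,0,0]],[42,[0,-0.006,0.2],[0,0,0]]])

```text
clock: 8.57
position: [572.8, -194.9, 72.8]
ee_rot: [0.991, 0.131, -0.0, -0.0]
contact_force: [0.8, -0.2, -1.1]
gripper_width: 42.5
grasp_force: 10.2
```

```bash
python3 - <<'E'
from h import *
from sl import sl
delta((573,-194.4,72),15)
sl(range(80,120,5),5)
E
```

```text
t 8.57 pos [ 572.8 -194.9   72.8] f [ 0.8 -0.2 -1.1] w 42.5 gf 10.2
 shift [ 0.003 -0.004  0.008]  turn [-0.001  0.     0.001]
8.625 [ 573.2 -194.9   73.3]
80 steel 31 x [-32.   3.  33.] y [-30. -12.  28.]
85 steel 9 x [-5.  2.  4.] y [-13. -10.  14.]
90 steel 7 x [-5. -1.  4.] y [-14. -12. -10.]
100 steel 17 x [-10.   4.  10.] y [-22. -20.  13.]
105 steel 25 x [-9.  4. 10.] y [-22. -18.  16.]
110 steel 14 x [-3.  6. 10.] y [-22.  13.  18.]
115 steel 15 x [-9.  6. 10.] y [-28.  15.  20.]
```

Emit:
jog_arm(plan=[[39,[0,0,0],[0,0,0]],[36,[0,0,0],[0,0,0]],[33,[0,0,0],[0,0,0]],[25,[0,0,0],[0,0,0]],[20,[0,0,0],[0,0,0]],[20,[0,0,0],[0,0,0]]])

```text
clock: 9.38
position: [573.7, -195.0, 74.1]
ee_rot: [0.991, 0.131, 0.001, -0.0]
contact_force: [0.2, 1.1, 3.1]
gripper_width: 31.8
grasp_force: 59.3
```

Emit:
jog_arm(plan=[[20,[0,0,-0.05],[0,0,0]],[20,[0,0,-0.15],[0,0,0]],[20,[0,0,-0.3],[0,0,0]],[20,[0,0,-0.45],[0,0,0]],[20,[0,0,-0.6],[0,0,0]],[20,[0,0,-0.75],[0,0,0]],[20,[0,0,-0.9],[0,0,0]],[20,[0,0,-0.95],[0,0,0]],[20,[0,0,-0.95],[0,0,0]]])

```text
clock: 10.5
position: [573.2, -194.9, 168.8]
ee_rot: [0.991, 0.131, 0.001, -0.0]
contact_force: [-1.0, 0.2, -1.9]
gripper_width: 31.5
grasp_force: 59.6
```

```bash
python3 - <<'E'
from h import *
from sl import sl
from bench import *
delta((573,-194.4,167),15)
sl(range(80,170,5),5)
d=get_image("side")
a=d["img"][90:180,190:290];cv2.imwrite("pics/s4.png",cv2.resize(a,(660,594),interpolation=cv2.INTER_CUBIC)[...,::-1])
E
```

```text
t 10.5 pos [ 573.2 -194.9  168.8] f [-1.   0.2 -1.9] w 31.5 gf 59.6
 shift [-0.001 -0.005  0.018]  turn [-0.    -0.001  0.001]
10.55 [ 572.9 -194.8  168.2]
80 steel 37 x [-32.  -9.  34.] y [-30.  -8.  29.]
110 steel 9 x [-5. -1.  5.] y [-5. -3. -0.]
115 steel 7 x [-2.  2.  4.] y [-6. -4. -1.]
120 steel 12 x [-7.  2.  7.] y [-7. -3. -1.]
125 steel 8 x [-4. -0.  6.] y [-8. -4.  3.]
130 steel 12 x [-4.  3.  6.] y [-9. -7.  2.]
135 steel 11 x [-4.  3.  6.] y [-8. -5.  1.]
140 steel 11 x [-3.  3.  5.] y [-8. -6.  6.]
145 steel 12 x [-4.  1.  4.] y [-10.  -8.   8.]
150 steel 12 x [-4.  3.  4.] y [-7. -5. 10.]
155 steel 12 x [-5.  1.  4.] y [-9. -7.  7.]
160 steel 14 x [-6.  2.  5.] y [-9. -7.  8.]
165 steel 9 x [-4.  2.  5.] y [-9. -8.  7.]
```

View pics/s4.png

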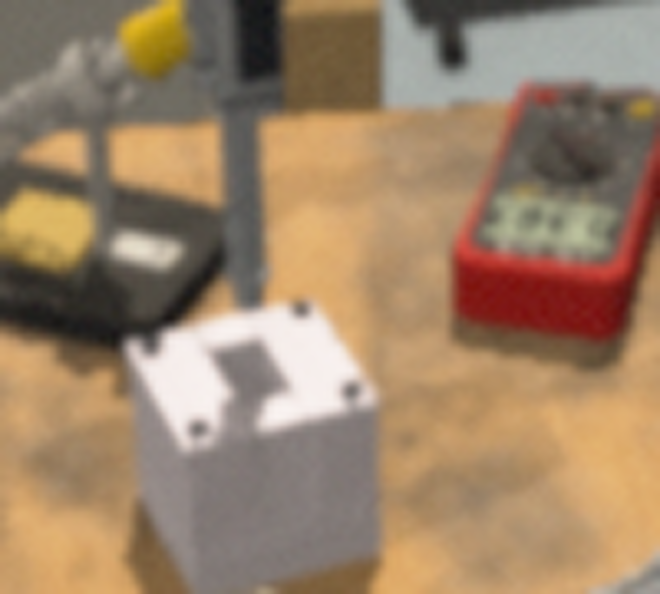

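Emit:
jog_arm(plan=[[20,[0.08,-0.3,0],[0,0,0]],[20,[0.15,-0.7,0],[0,0,0]],[20,[0.2,-0.93,0],[0,0,0]],[20,[0.2,-0.93,0],[0,0,0]]])

```text
clock: 11.1
position: [568.1, -98.6, 168.1]
ee_rot: [0.991, 0.132, -0.0, -0.0]
contact_force: [-0.1, -0.5, -1.1]
gripper_width: 31.4
grasp_force: 59.7
```

Emit:
jog_arm(plan=[[20,[0.08,-0.3,0],[0,0,0]],[20,[0.15,-0.7,0],[0,0,0]],[20,[0.2,-0.93,0],[0,0,0]],[20,[0.2,-0.93,0],[0,0,0]]])

```text
clock: 11.6
position: [563.5, -4.4, 168.3]
ee_rot: [0.991, 0.132, 0.0, -0.0]
contact_force: [0.3, -0.5, -1.1]
gripper_width: 31.5
grasp_force: 59.8
```

Emit:
jog_arm(plan=[[20,[0.08,-0.3,0],[0,0,0]],[20,[0.15,-0.7,0],[0,0,0]],[20,[0.2,-0.93,0],[0,0,0]],[20,[0.2,-0.93,0],[0,0,0]]])

```text
clock: 12.1
position: [558.9, 90.1, 168.4]
ee_rot: [0.991, 0.131, 0.0, -0.0]
contact_force: [0.6, 0.4, -0.9]
gripper_width: 31.8
grasp_force: 59.9
```

```bash
python3 - <<'E'
from h import *
delta((555.9,188.4,168),20)
E
```

```text
t 12.1 pos [558.9  90.1 168.4] f [ 0.6  0.4 -0.9] w 31.8 gf 59.9
 shift [ 0.228 -0.957  0.004]  turn [ 0.    -0.    -0.082]
```

Emit:
jog_arm(plan=[[20,[0.1,-0.4,0],[0,0,-0.04]],[20,[0.18,-0.75,0],[0,0,-0.082]],[20,[0.228,-0.957,0],[0,0,-0.082]],[20,[0.228,-0.957,0],[0,0,-0.082]],[20,[0.228,-0.957,0.2],[0,0,-0.082]],[20,[0.228,-0.957,0.4],[0,0,-0.082]],[20,[0.228,-0.957,0.45],[0,0,-0.082]],[20,[0.228,-0.957,0.45],[0,0,-0.082]],[20,[0.228,-0.957,0.45],[0,0,-0.082]]])

```text
clock: 13.22
position: [556.6, 188.3, 124.8]
ee_rot: [0.985, 0.173, 0.001, -0.0]
contact_force: [1.0, 0.3, -0.9]
gripper_width: 31.8
grasp_force: 59.9
```

```bash
python3 - <<'E'
from h import *
from sl import sl
from bench import *
delta((555.9,188.4,123),20)
sl(range(55,100,4),4)
d=get_image("side")
for z in((28,32),(32.5,36.5)):
    r=rect(d,np.array((400,450))/1.5625,*z);print(r)
q=proj(d,[556,188.5,50])[0].astype(int);print(q)
a=d["img"][q[1]-45:q[1]+45,q[0]-50:q[0]+50];cv2.imwrite("pics/s5.png",cv2.resize(a,(660,594),interpolation=cv2.INTER_CUBIC)[...,::-1])
E
```

```text
t 13.22 pos [556.6 188.3 124.8] f [ 1.   0.3 -0.9] w 31.8 gf 59.9
 shift [-0.007 -0.003  0.018]  turn [-0.    -0.003 -0.001]
13.275 [556.6 188.4 124.8]
63 steel 5 x [-3.  1.  3.] y [-5. -4. -2.]
67 steel 7 x [-1.  3.  5.] y [-5. -2.  3.]
71 steel 5 x [-2.  1.  3.] y [-5. -4. -3.]
75 steel 5 x [-2. -1.  7.] y [-7. -5.  1.]
79 steel 23 x [-5.  4.  7.] y [-7. -3.  5.]
83 steel 7 x [-3.  2.  5.] y [-8. -7.  7.]
87 steel 13 x [-4.  4.  5.] y [-8. -6.  9.]
91 steel 12 x [-5.  2.  5.] y [-8. -7.  2.]
95 steel 23 x [-3.  3.  5.] y [-8. -3.  8.]
99 steel 17 x [-4.  2.  4.] y [-8.  4.  8.]
(((556.1447143554688, 188.88534545898438), (66.42255401611328, 68.15355682373047), 11.508666038513184), np.float64(30.226272687859137), np.int64(783))
(((555.7120971679688, 188.245849609375), (26.134532928466797, 25.283710479736328), 41.90070724487305), np.float64(34.16459788461805), np.int64(93))
[255 282]
```

View pics/s5.png

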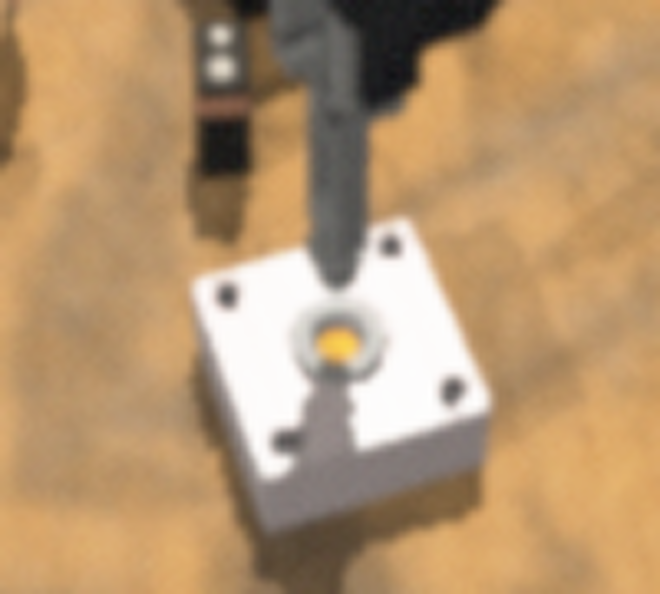

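The pin tip at (338,280) lines up above the ring at (340,342), whose bore shows the brass follower. The battery at (222,100) is clear. I'll lower now, watching the forces.

Emit:
jog_arm(plan=[[20,[-0.004,0,0.08],[0,-0.002,0]],[20,[-0.004,0,0.16],[0,-0.002,0]],[20,[-0.004,0,0.24],[0,-0.002,0]],[20,[-0.004,0,0.25],[0,-0.002,0]],[20,[-0.004,0,0.25],[0,-0.002,0]]])

```text
clock: 13.95
position: [555.6, 188.3, 98.6]
ee_rot: [0.985, 0.173, -0.001, 0.0]
contact_force: [0.2, 0.4, -0.7]
gripper_width: 31.8
grasp_force: 59.9
```

```bash
python3 - <<'E'
from h import *
from sl import sl
delta((556.2,188.5,98),20)
sl(range(36,76,4),4)
E
```

```text
t 13.95 pos [555.6 188.3  98.6] f [ 0.2  0.4 -0.7] w 31.8 gf 59.9
 shift [ 0.006 -0.     0.006]  turn [ 0.     0.001 -0.   ]
14.0 [555.8 188.4  98.9]
36 steel 59 x [-21.   3.  24.] y [-27.  -4.  24.]
40 steel 8 x [-5.  0.  5.] y [-4. -3. -0.]
52 steel 19 x [-5.  4.  7.] y [-7. -5.  6.]
56 steel 6 x [-3.  4.  5.] y [-7. -3.  4.]
60 steel 14 x [-3.  4.  5.] y [-8. -6.  3.]
64 steel 8 x [-4.  2.  5.] y [-7. -7.  5.]
68 steel 17 x [-5.  1.  5.] y [-8. -5.  6.]
72 steel 15 x [-1.  3.  4.] y [-8. -2.  7.]
```

Emit:
jog_arm(plan=[[20,[0.003,0,0.02],[0,0,0]],[20,[0.003,0,0.04],[0,0,0]],[20,[0.003,0,0.05],[0,0,0]],[20,[0.003,0,0.05],[0,0,0]]])

```text
clock: 14.5
position: [555.8, 188.3, 93.7]
ee_rot: [0.985, 0.173, -0.001, 0.0]
contact_force: [-0.3, -0.4, -0.3]
gripper_width: 31.6
grasp_force: 59.9
```

Emit:
jog_arm(plan=[[20,[0,0,0.01],[0,0,0]],[20,[0,0,0.02],[0,0,0]],[20,[0,0,0.03],[0,0,0]],[20,[0,0,0.03],[0,0,0]]])

```text
clock: 15.0
position: [556.3, 188.5, 92.2]
ee_rot: [0.985, 0.174, 0.0, 0.0]
contact_force: [-2.2, -0.3, 6.0]
gripper_width: 31.5
grasp_force: 60.5
```

Emit:
jog_arm(plan=[[20,[-0.003,0,0.01],[0,0,0]],[20,[-0.003,0,0.02],[0,0,0]],[20,[-0.003,0,0.02],[0,0,0]]])

```text
clock: 15.38
position: [556.3, 188.5, 90.6]
ee_rot: [0.985, 0.174, 0.001, -0.0]
contact_force: [-2.1, -0.2, 7.2]
gripper_width: 31.7
grasp_force: 60.6
```

Emit:
jog_arm(plan=[[20,[0,0,0.01],[0,0,0]],[20,[0,0,0.02],[0,0,0]],[20,[0,0,0.02],[0,0,0]]])

```text
clock: 15.75
position: [556.4, 188.6, 88.8]
ee_rot: [0.985, 0.174, 0.001, -0.0]
contact_force: [-3.1, 0.2, 8.2]
gripper_width: 31.4
grasp_force: 60.6
```

Emit:
jog_arm(plan=[[20,[-0.005,-0.002,0.01],[0,0,0]],[20,[-0.005,-0.002,0.02],[0,0,0]],[20,[-0.005,-0.002,0.02],[0,0,0]]])

```text
clock: 16.12
position: [556.2, 188.6, 87.0]
ee_rot: [0.985, 0.174, 0.001, -0.0]
contact_force: [-1.6, 0.1, 9.0]
gripper_width: 31.5
grasp_force: 60.7
```

Emit:
jog_arm(plan=[[20,[0,0,0.005],[0,0,0]],[20,[0,0,0.01],[0,0,0]],[20,[0,0,0.01],[0,0,0]]])

```text
clock: 16.5
position: [556.2, 188.7, 86.1]
ee_rot: [0.985, 0.174, 0.001, -0.0]
contact_force: [-1.4, 0.0, 8.1]
gripper_width: 31.8
grasp_force: 60.7
```

```bash
python3 - <<'E'
from h import *
from sl import sl
delta((556.2,188.5,83),20)
sl(range(30,60,2),2)
E
```

```text
t 16.5 pos [556.2 188.7  86.1] f [-1.4  0.   8.1] w 31.8 gf 60.7
 shift [-0.001  0.002  0.031]  turn [ 0.    -0.002  0.   ]
16.55 [556.2 188.6  86.1]
30 steel 504 x [-31.   5.  31.] y [-32.  -5.  29.]
32 steel 243 x [-29.   5.  29.] y [-31.  -9.  32.]
34 steel 70 x [-29.   1.  24.] y [-31.  -5.  28.]
36 steel 28 x [-10.   4.  23.] y [-13.  -4.  21.]
38 steel 8 x [1. 5. 7.] y [-6.  2.  6.]
40 steel 10 x [-4.  1.  6.] y [-8. -5. -1.]
46 steel 5 x [-5.  2.  4.] y [-7. -6. -4.]
48 steel 6 x [-1.  5.  5.] y [-7. -0.  4.]
52 steel 5 x [-3.  0.  4.] y [-8. -7. -6.]
54 steel 6 x [-5.  2.  5.] y [-7. -4.  3.]
56 steel 9 x [1. 3. 5.] y [-8.  1.  5.]
58 steel 10 x [-5.  4.  5.] y [-7. -3.  6.]
```

Flange around 37–40; a few mm remain. I'll use finer steps.

Emit:
jog_arm(plan=[[20,[0,0,0.005],[0,0,0]],[20,[0,0,0.01],[0,0,0]],[20,[0,0,0.01],[0,0,0]]])

```text
clock: 16.92
position: [556.2, 188.7, 85.1]
ee_rot: [0.985, 0.174, 0.001, -0.0]
contact_force: [-2.5, -0.9, 7.9]
gripper_width: 31.4
grasp_force: 60.7
```

Emit:
jog_arm(plan=[[20,[0,0,0.005],[0,0,0]],[20,[0,0,0.005],[0,0,0]]])

```text
clock: 17.18
position: [556.3, 188.7, 84.5]
ee_rot: [0.985, 0.174, 0.001, -0.0]
contact_force: [-1.8, -0.8, 8.2]
gripper_width: 31.6
grasp_force: 60.6
```

Emit:
jog_arm(plan=[[20,[0,0,0.005],[0,0,0]],[20,[0,0,0.005],[0,0,0]]])

```text
clock: 17.42
position: [556.3, 188.7, 84.1]
ee_rot: [0.985, 0.174, 0.001, -0.0]
contact_force: [-1.4, -0.3, 8.1]
gripper_width: 32.0
grasp_force: 60.7
```

Emit:
jog_arm(plan=[[20,[0,0,0.005],[0,0,0]],[20,[0,0,0.005],[0,0,0]]])

```text
clock: 17.68
position: [556.3, 188.7, 84.1]
ee_rot: [0.985, 0.174, 0.001, -0.0]
contact_force: [-2.8, -0.5, 9.6]
gripper_width: 31.9
grasp_force: 60.8
```

Emit:
jog_arm(plan=[[20,[0,0,0.003],[0,0,0]],[20,[0,0,0.003],[0,0,0]]])

```text
clock: 17.92
position: [556.3, 188.7, 84.0]
ee_rot: [0.985, 0.174, 0.001, -0.0]
contact_force: [-3.2, 0.1, 11.2]
gripper_width: 31.8
grasp_force: 60.9
```

Emit:
jog_arm(plan=[[20,[0,0,0.003],[0,0,0]],[20,[0,0,0.003],[0,0,0]]])

```text
clock: 18.18
position: [556.3, 188.7, 84.0]
ee_rot: [0.985, 0.174, 0.001, -0.0]
contact_force: [-3.5, -0.7, 12.2]
gripper_width: 31.6
grasp_force: 61.0
```

Emit:
jog_arm(plan=[[20,[0,0,0.003],[0,0,0]],[20,[0,0,0.003],[0,0,0]]])

```text
clock: 18.42
position: [556.4, 188.7, 84.0]
ee_rot: [0.985, 0.174, 0.001, 0.0]
contact_force: [-3.0, 0.4, 13.7]
gripper_width: 32.0
grasp_force: 61.1
```

Emit:
jog_arm(plan=[[20,[-0.003,-0.001,0.004],[0,0,0]],[20,[-0.005,-0.002,0.008],[0,0,0]],[20,[-0.005,-0.002,0.008],[0,0,0]]])

```text
clock: 18.8
position: [556.3, 188.8, 84.0]
ee_rot: [0.985, 0.174, 0.002, 0.0]
contact_force: [-3.6, -1.2, 15.3]
gripper_width: 31.8
grasp_force: 61.3
```

```bash
python3 - <<'E'
from h import *
from bench import *
d=get_image("side");P=cloud(d);s=read_state();print(s["contact_force"],s["position"])
c=np.array([556.2,188.5]);im=d["img"].mean(-1)
r=np.hypot(P[...,0]-c[0],P[...,1]-c[1])
q=proj(d,[556.2,188.5,40])[0].astype(int)
for v in range(q[1]-12,q[1]+16):
    m=(np.arange(512)>q[0]-9)&(np.arange(512)<q[0]+9)&(r[v]<16)
    if m.sum():print(v,m.sum(),"x",P[v][m][:,0].min().round(1),P[v][m][:,0].max().round(1),"z",np.median(P[v][m][:,2]).round(1),"y",np.median(P[v][m][:,1]).round(1),im[v][m].round(0).astype(int))
E
```

```text
[-3.64123298 -0.51063216 16.74183858] [556.32870525 188.74797482  83.96368176]
273 9 x 549.0 562.2 z 88.8 y 195.5 [116  92  89  90  88  84  83  88 140]
274 9 x 549.1 562.1 z 85.5 y 194.9 [134  97  87  90  87  87  85  89 143]
275 9 x 548.9 561.9 z 81.6 y 194.5 [158 103  88  91  87  85  83  91 151]
276 9 x 548.9 562.0 z 79.3 y 194.9 [172 105  86  87  88  86  84  95 164]
277 9 x 549.0 562.0 z 76.2 y 195.2 [175 108  84  89  85  83  84 101 167]
278 9 x 548.7 561.9 z 72.5 y 194.8 [176 109  90  91  87  85  85 101 169]
279 9 x 549.0 562.1 z 69.1 y 194.9 [178 115 101  96  89  86  84  99 168]
280 9 x 548.8 562.3 z 64.8 y 193.8 [181 120 102  98  90  85  86  98 164]
281 9 x 549.0 562.6 z 62.4 y 194.1 [185 119 104  97  90  86  86  95 158]
282 9 x 548.8 562.4 z 59.2 y 194.4 [188 123 106 100  89  84  83  97 159]
283 10 x 548.7 563.4 z 57.1 y 194.7 [230 175 119 107 104  93  88  85  95 147]
284 14 x 542.7 567.0 z 50.5 y 192.2 [247 232 203 154 116 109 114 101  88  84  92 134 199 232]
285 15 x 541.2 567.5 z 46.4 y 190.8 [240 219 184 142 114 111 125 108  88  85  91 127 180 221 242]
286 16 x 541.6 569.4 
[... 286 characters left out ...]
0]
289 17 x 542.5 571.9 z 34.9 y 193.2 [251 243 220 195 152 112 105 102  99  97  96  97 105 141 184 196 217]
290 16 x 542.8 570.6 z 34.1 y 194.6 [247 220 186 144 110 101  99 101 101  98  99 117 164 188 195 230]
291 16 x 543.2 570.6 z 34.3 y 196.1 [248 222 173 133 110 102 102 100  99 100 101 125 167 174 185 237]
292 16 x 543.5 571.0 z 32.9 y 197.9 [250 239 186 130 110 104 103 102 102 104 103 117 147 153 191 242]
293 14 x 545.7 569.4 z 32.8 y 199.9 [247 208 142 118 112 108 106 105 107 106 114 134 177 230]
294 11 x 547.7 567.8 z 30.9 y 201.1 [213 151 131 120 116 114 114 115 133 173 228]
295 8 x 551.7 564.5 z 30.7 y 202.4 [141 135 128 129 130 130 130 160]
296 1 x 557.4 557.4 z 30.0 y 204.2 [140]
```

```bash
python3 - <<'E'
from h import *
from bench import *
d=get_image("side");s=read_state();print(s["contact_force"].round(1))
for p in((556.2,194,37),(556.2,197.5,37),(556.2,197.5,34),(556.2,202.5,34),(556.2,202.5,30),(556.2,194,41)):print(p,proj(d,p).round(1))
Z=np.mean([cloud(get_image("side"))[278:300,251:260] for _ in range(6)],0)
for i in range(22):print(278+i,"z",Z[i,:,2].round(1),"y",Z[i,:,1].round(0).astype(int))
E
```

```text
[-4.4 -1.1 16.2]
(556.2, 194, 37) [[255.9 289. ]]
(556.2, 197.5, 37) [[256.2 290.7]]
(556.2, 197.5, 34) [[256.2 291.6]]
(556.2, 202.5, 34) [[256.5 293.9]]
(556.2, 202.5, 30) [[256.5 295.1]]
(556.2, 194, 41) [[255.9 287.8]]
278 z [30.2 59.  56.9 56.6 74.3 77.5 74.7 73.9 71.8] y [164 184 183 183 195 197 196 196 194]
279 z [29.2 56.5 55.7 54.7 71.6 74.7 71.7 71.2 69.1] y [166 184 184 184 195 198 196 196 195]
280 z [30.9  nan 55.3 55.3 69.2 70.  69.5 68.4 65.7] y [                 169 -9223372036854775808                  186
                  186                  196                  197
                  197                  196                  194]
281 z [30.2 53.7 54.4 55.5 65.1 67.6 65.6 64.5 63.2] y [171 187 188 189 195 197 196 196 195]
282 z [29.6 50.7 55.  55.3 62.  64.4 62.5 61.6 59.7] y [173 187 190 191 195 197 196 196 195]
283 z [ nan 46.5 52.5 55.5 58.9 59.9 59.5 57.5 56.7] y [-9223372036854775808                  186                  191
                  193                  195                  196
                  196                  195                  195]
284 z [34
[... 1148 characters left out ...]
5808                  199                  199
                  201                  201                  202
 -9223372036854775808                  201                  201]
295 z [31.  30.1 30.6 30.2 31.  30.9 29.5 30.5 30.5] y [201 201 202 202 202 203 202 203 203]
296 z [29.9 30.1 30.1 29.2 31.3 29.9 30.  30.2 30.3] y [203 203 204 203 205 204 204 205 205]
297 z [29.6 29.4 30.1 29.7 30.1 30.4 31.2 29.7 29.6] y [205 205 206 206 206 206 207 207 207]
298 z [29.8 30.5 30.1 30.9 30.1 30.3 30.8 29.8 29.9] y [207 208 208 208 208 209 209 209 209]
299 z [30.2 30.9 30.8 30.1 30.8 30.2 29.9 30.7 31. ] y [209 210 210 210 211 211 211 211 212]<stdin>:6: RuntimeWarning: invalid value encountered in cast
```

Flange top reads about 37 mm, so it's on the ring. Next is the firm push.

Emit:
jog_arm(plan=[[20,[0,0,0.004],[0,0,0]],[20,[0,0,0.008],[0,0,0]],[20,[0,0,0.008],[0,0,0]]])

```text
clock: 19.58
position: [556.4, 188.8, 83.9]
ee_rot: [0.985, 0.174, 0.002, 0.0]
contact_force: [-5.7, -1.1, 18.7]
gripper_width: 32.0
grasp_force: 61.6
```

Emit:
jog_arm(plan=[[20,[0,0,0.004],[0,0,0]],[20,[0,0,0.004],[0,0,0]]])

```text
clock: 19.82
position: [556.5, 188.8, 83.9]
ee_rot: [0.985, 0.174, 0.002, 0.0]
contact_force: [-6.4, -1.1, 21.2]
gripper_width: 31.8
grasp_force: 61.7
```

Emit:
jog_arm(plan=[[20,[0,0,0.002],[0,0,0]],[20,[0,0,0.002],[0,0,0]],[20,[0,0,0.002],[0,0,0]],[20,[0,0,0.002],[0,0,0]],[20,[0,0,0.002],[0,0,0]],[20,[0,0,0.002],[0,0,0]]])

```text
clock: 20.58
position: [556.5, 188.8, 83.9]
ee_rot: [0.985, 0.175, 0.002, 0.0]
contact_force: [-6.5, -0.5, 21.5]
gripper_width: 31.5
grasp_force: 61.8
```

Emit:
jog_arm(plan=[[20,[-0.005,0,-0.02],[0,0,0]],[20,[-0.005,0,-0.04],[0,0,0]],[20,[-0.005,0,-0.04],[0,0,0]]])

```text
clock: 20.95
position: [555.8, 188.8, 84.0]
ee_rot: [0.985, 0.174, 0.002, -0.0]
contact_force: [0.0, 0.8, 7.7]
gripper_width: 31.7
grasp_force: 60.6
```

Emit:
jog_arm(plan=[[20,[0,0,-0.015],[0,0,0]],[20,[0,0,-0.018],[0,0,0]],[30,[0,0,-0.018],[0,0,0]],[33,[0,0,-0.018],[0,0,0]],[36,[0,0,-0.018],[0,0,0]],[39,[0,0,-0.018],[0,0,0]],[42,[0,0,-0.018],[0,0,0]],[42,[0,0,-0.018],[0,0,0]],[42,[0,0,-0.018],[0,0,0]]])

```text
clock: 22.08
position: [553.8, 188.0, 83.9]
ee_rot: [0.985, 0.173, -0.001, 0.0]
contact_force: [0.0, 0.8, -1.1]
gripper_width: 41.9
grasp_force: 10.3
```

```bash
python3 - <<'E'
from h import *
from sl import sl
delta((555.9,188.6,84),20)
sl(range(38,90,5),5)
E
```

```text
t 22.07 pos [553.8 188.   83.9] f [ 0.   0.8 -1.1] w 41.9 gf 10.3
 shift [ 0.021  0.002 -0.001]  turn [-0.     0.001 -0.001]
22.125 [553.9 188.1  83.9]
38 steel 26 x [-6.  6. 12.] y [-11.  -4.  15.]
43 steel 11 x [-1.  6.  8.] y [-12.  -4.   6.]
48 steel 22 x [-4.  3.  7.] y [-12.  -4.  12.]
53 steel 44 x [-4.  2.  7.] y [-12.   1.  11.]
58 steel 20 x [-4.  0.  4.] y [-13.  -6.  11.]
63 steel 16 x [-4.  0.  4.] y [-12. -11.  11.]
68 steel 16 x [-4. -0.  4.] y [-12.  10.  12.]
73 steel 9 x [-3.  2.  4.] y [-12. -12.  10.]
78 steel 14 x [-4.  0.  4.] y [-12. -12.  12.]
83 steel 16 x [-4.  2.  4.] y [-13. -11.  11.]
88 steel 12 x [-3.  0.  4.] y [-12.  -1.  11.]
```

Emit:
jog_arm(plan=[[42,[0,0,-0.1],[0,0,0]],[42,[0,0,-0.2],[0,0,0]],[42,[0,0,-0.35],[0,0,0]],[42,[0,0,-0.5],[0,0,0]],[42,[0,0,-0.7],[0,0,0]],[42,[0,0,-0.7],[0,0,0]]])

```text
clock: 22.88
position: [555.4, 188.9, 156.5]
ee_rot: [0.985, 0.174, 0.002, -0.001]
contact_force: [-0.3, 0.3, -1.2]
gripper_width: 41.9
grasp_force: 10.3
```

```bash
python3 - <<'E'
from h import *
from sl import sl
from bench import *
delta((551.8,-3.3,154),20)
sl(range(108,140,8),6)
P=cloud(get_image("side"));r=np.hypot(P[...,0]-556.2,P[...,1]-188.6)
for z in(36,39,43,47,51,54,57):
    m=(r<13)&(abs(P[...,2]-z)<2)
    if m.sum():print(z,m.sum(),np.percentile(P[m],[5,95],axis=0).round(1)[:,:2].tolist())
E
```

```text
t 22.88 pos [555.4 188.9 156.5] f [-0.3  0.3 -1.2] w 41.9 gf 10.3
 shift [-0.69   1.794  0.021]  turn [-0.001 -0.004 -0.   ]
22.925 [554.4 188.5 155. ]
116 steel 12 x [-4.  0.  5.] y [-12.  -0.  11.]
124 steel 25 x [-4.  1.  5.] y [-12.   9.  12.]
132 steel 26 x [-4. -0.  5.] y [-12.  -1.  11.]
36 50 [[545.7, 183.0], [567.9, 199.0]]
39 17 [[552.1, 187.8], [562.9, 195.7]]
43 11 [[551.1, 186.0], [562.4, 193.8]]
47 8 [[550.2, 190.8], [559.0, 194.2]]
51 16 [[550.8, 184.0], [562.2, 193.9]]
54 30 [[550.0, 183.2], [560.8, 193.1]]
57 13 [[551.3, 183.3], [560.7, 193.1]]
```

Emit:
jog_arm(plan=[[42,[-0.15,0.4,0],[0,0,0]],[42,[-0.3,0.8,0],[0,0,0]],[42,[-0.39,1,0],[0,0,0]],[42,[-0.39,1,0],[0,0,0]]])

```text
clock: 23.48
position: [551.1, 79.6, 153.4]
ee_rot: [0.985, 0.172, -0.001, 0.0]
contact_force: [0.3, 0.3, -0.9]
gripper_width: 42.0
grasp_force: 10.3
```

Emit:
jog_arm(plan=[[42,[-0.15,0.4,0],[0,0,0]],[42,[-0.3,0.7,0],[0,0,0]],[42,[-0.3,0.79,0],[0,0,0]],[42,[-0.3,0.79,0],[0,0,0]],[42,[-0.3,0.79,0],[0,0,0]],[42,[-0.3,0.79,0],[0,0,0]]])

```text
clock: 24.22
position: [550.5, -2.7, 153.9]
ee_rot: [0.985, 0.174, -0.001, -0.0]
contact_force: [0.0, 0.8, -0.2]
gripper_width: 41.9
grasp_force: 10.3
```

```bash
python3 - <<'E'
from h import *
from sl import sl
from bench import *
delta((551.2,-3.4,125),20)
sl(range(115,145,8),6)
delta((551.2,-3.4,125),20)
P=cloud(get_image("side"))
E
```

```text
t 24.23 pos [550.5  -2.7 153.9] f [ 0.   0.8 -0.2] w 41.9 gf 10.3
 shift [0.004 0.009 0.289]  turn [-0.     0.001  0.001]
24.275 [550.5  -2.8 154. ]
115 steel 12 x [-4.  0.  3.] y [-13.  10.  13.]
123 steel 25 x [-4.  1.  4.] y [-14.  -9.  13.]
131 steel 18 x [-4.  0.  4.] y [-14.  -1.  13.]
139 steel 22 x [-5.  1.  4.] y [-13.  -0.  12.]
t 24.27 pos [550.5  -2.8 154. ] f [-0.1 -0.1 -2.1] w 42.2 gf 10.3
 shift [0.005 0.008 0.29 ]  turn [-0.     0.001  0.001]
```

Emit:
jog_arm(plan=[[42,[0.006,0.007,0.1],[0,0,0]],[42,[0.006,0.007,0.2],[0,0,0]],[42,[0.006,0.007,0.3],[0,0,0]],[42,[0.006,0.007,0.3],[0,0,0]],[42,[0.006,0.007,0.3],[0,0,0]]])

```text
clock: 24.95
position: [551.4, -4.2, 124.1]
ee_rot: [0.985, 0.173, -0.0, 0.0]
contact_force: [-0.1, 0.2, -0.1]
gripper_width: 41.9
grasp_force: 10.3
```

```bash
python3 - <<'E'
from h import *
from bench import *
delta((551.2,-3.4,100),20)
d=get_image("side");P=cloud(d)
# slot through deck: holes (lower than deck) near stand, in stand frame, and deck extents
c,sn=np.cos(np.radians(20)),np.sin(np.radians(20))
D=P[...,:2]-[551.2,-3.4];X=D@[c,sn];Y=D@[-sn,c]
m=(abs(P[...,2]-74)<2.5)&(abs(X)<50)&(abs(Y)<60)
print("deck x",np.percentile(X[m],[1,99]).round(1),"y",np.percentile(Y[m],[1,99]).round(1))
for y in range(-40,44,6):
    k=m&(abs(Y-y)<3); 
    if k.sum()>3:print(y,k.sum(),X[k].min().round(1),X[k].max().round(1))
m=(P[...,2]>86)&(P[...,2]<125)&(abs(X)<20)&(abs(Y)<20);print("blade",np.percentile(X[m],[3,97]).round(1),np.percentile(Y[m],[3,97]).round(1))
E
```

```text
t 24.95 pos [551.4  -4.2 124.1] f [-0.1  0.2 -0.1] w 41.9 gf 10.3
 shift [ 0.001 -0.008  0.241]  turn [ 0.     0.001 -0.   ]
deck x [-25.1  26.4] y [-40.9  41.2]
-40 22 -7.0 25.7
-34 27 -3.2 26.4
-28 26 -1.1 25.9
-22 29 -24.8 26.7
-16 31 -24.2 26.0
-10 23 -25.6 26.0
-4 26 -25.2 26.7
2 34 -25.1 26.2
8 39 -25.9 26.3
14 30 -25.1 25.9
20 46 -25.6 26.5
26 50 -24.8 25.0
32 53 -25.1 25.8
38 63 -25.5 26.3
blade [-5.7  4.3] [-13.   12.3]
```

Emit:
jog_arm(plan=[[42,[0.009,-0.004,0],[0,0,0]],[42,[0.009,-0.004,0.06],[0,0,0]],[42,[0.009,-0.004,0.11],[0,0,0]],[42,[0.009,-0.004,0.15],[0,0,0]],[42,[0.009,-0.004,0.18],[0,0,0]],[42,[0.009,-0.004,0.18],[0,0,0]]])

```text
clock: 25.75
position: [551.7, -3.5, 105.7]
ee_rot: [0.985, 0.173, -0.001, 0.0]
contact_force: [-0.1, 0.3, -1.2]
gripper_width: 42.0
grasp_force: 10.3
```

Emit:
jog_arm(plan=[[42,[0,0,0.08],[0,0,0]],[42,[0,0,0.16],[0,0,0]],[42,[0,0,0.24],[0,0,0]],[42,[0,0,0.32],[0,0,0]],[42,[0,0,0.4],[0,0,0]],[42,[0,0,0.47],[0,0,0]],[42,[0,0,0.52],[0,0,0]],[42,[0,0,0.52],[0,0,0]]])

```text
clock: 26.75
position: [551.5, -3.5, 53.6]
ee_rot: [0.985, 0.173, -0.001, 0.0]
contact_force: [-0.2, 0.4, -0.5]
gripper_width: 42.1
grasp_force: 10.3
```

Emit:
jog_arm(plan=[[42,[0,0,0.02],[0,0,0]],[42,[0,0,0.02],[0,0,0]]])

```text
clock: 27.0
position: [551.8, -3.4, 52.1]
ee_rot: [0.985, 0.173, -0.0, -0.0]
contact_force: [-0.3, 0.2, -0.6]
gripper_width: 41.7
grasp_force: 10.3
```

```bash
python3 - <<'E'
from h import *
from sl import sl
delta((551.2,-3.4,49),20)
sl(range(74,145,5),5)
E
```

```text
t 27.0 pos [551.8  -3.4  52.1] f [-0.3  0.2 -0.6] w 41.7 gf 10.3
 shift [-0.006 -0.002  0.031]  turn [-0.     0.001 -0.001]
27.05 [551.9  -3.4  52.2]
74 steel 20 x [-27. -25.   4.] y [-34.  -6.  40.]
74 dark 385 x [-20.  12.  25.] y [-41. -19.  34.]
79 steel 22 x [-7.  5. 10.] y [-20. -19.  14.]
79 dark 8 x [-17.   0.  19.] y [-42. -28.  -2.]
84 steel 35 x [-2.  5. 10.] y [-20.  11.  17.]
89 steel 18 x [-2.  7. 10.] y [-20.  15.  18.]
94 steel 18 x [-3.  8. 10.] y [-27.  16.  18.]
99 steel 23 x [-3.  6. 10.] y [-26.  16.  24.]
104 steel 21 x [-2.  9. 10.] y [-27.  16.  26.]
104 dark 11 x [-6.  0.  6.] y [-34. -33. -29.]
109 steel 25 x [-1.  9. 11.] y [-26.  16.  25.]
109 dark 12 x [-6.  3.  6.] y [-35. -33. -30.]
114 steel 16 x [ 1.  9. 10.] y [-26.  16.  27.]
114 dark 10 x [-5. -2.  5.] y [-35. -33. -30.]
119 steel 18 x [ 4.  9. 11.] y [-27.  15.  23.]
119 dark 14 x [-6.  1.  6.] y [-34. -33. -32.]
124 steel 15 x [ 8. 10. 10.] y [-26.  15.  25.]
129 steel 9 x [ 7. 10. 10.] y [-24.  14.  31.]
134 steel 14 x [ 7.  9. 11.] y [-18.   8.  22.]
139 steel 29 x [-5.  7. 11.] y [-36.   8.  19.]
139 dark 24 x [ 0.  9. 12.] y [-50. -24.  26.]
144 steel 7 x [-10.   5.  12.] y [-52.  17.  39.]
144 dark 46 x [-7.  9. 12.] y [-52. -36.  39.]
```

Nearly down, with about 2 mm to go.

Emit:
jog_arm(plan=[[42,[0,0,0.01],[0,0,0]],[42,[0,0,0.015],[0,0,0]],[42,[0,0,0.015],[0,0,0]]])

```text
clock: 27.42
position: [551.7, -3.4, 50.5]
ee_rot: [0.985, 0.173, -0.001, 0.0]
contact_force: [-0.4, 0.7, -0.8]
gripper_width: 41.9
grasp_force: 10.3
```

Emit:
jog_arm(plan=[[42,[0,0,0.01],[0,0,0]],[42,[0,0,0.01],[0,0,0]]])

```text
clock: 27.68
position: [551.7, -3.5, 49.4]
ee_rot: [0.985, 0.173, -0.001, -0.0]
contact_force: [1.0, -0.3, -0.9]
gripper_width: 42.2
grasp_force: 10.3
```

Emit:
jog_arm(plan=[[42,[0,0,0.01],[0,0,0]],[42,[0,0,0.01],[0,0,0]]])

```text
clock: 27.92
position: [551.9, -3.4, 49.0]
ee_rot: [0.985, 0.174, -0.0, 0.0]
contact_force: [-1.0, 0.6, 4.0]
gripper_width: 42.3
grasp_force: 10.4
```

Seated: 4 N up at z = 49, the same as when I picked them up. Next, release and retreat.

Emit:
jog_arm(plan=[[44,[0,0,0],[0,0,0]],[47,[0,0,0],[0,0,0]],[50,[0,0,0],[0,0,0]],[60,[0,0,0],[0,0,0]],[75,[0,0,0],[0,0,0]],[85,[0,0,0],[0,0,0]],[85,[0,0,0],[0,0,0]]])

```text
clock: 28.8
position: [551.8, -3.4, 48.5]
ee_rot: [0.985, 0.173, -0.0, -0.0]
contact_force: [-0.3, -0.3, -0.1]
gripper_width: 85.2
grasp_force: 0.0
```

Emit:
jog_arm(plan=[[85,[0,0,-0.1],[0,0,0]],[85,[0,0,-0.3],[0,0,0]],[85,[0,0,-0.6],[0,0,0]],[85,[0,0,-0.95],[0,0,0]],[85,[0,0,-0.95],[0,0,0]]])

```text
clock: 29.42
position: [554.3, -3.0, 147.5]
ee_rot: [0.985, 0.174, 0.004, -0.0]
contact_force: [0.3, 0.1, 0.1]
gripper_width: 85.1
grasp_force: 0.0
```

Emit:
jog_arm(plan=[[85,[-0.5,0,-0.3],[0,0,0]],[85,[-1,0,-0.5],[0,0,0]],[85,[-1,0,-0.5],[0,0,0]],[85,[-1,0,-0.5],[0,0,0]]])

```text
clock: 29.92
position: [458.0, -37.5, 193.6]
ee_rot: [0.985, 0.173, -0.0, -0.0]
contact_force: [1.4, 0.0, -0.7]
gripper_width: 84.9
grasp_force: 0.0
```

```bash
python3 - <<'E'
from h import *
from bench import *
delta((551.2,-3.4,100),20)
S=get_image("side");k=1/1.5625
for n,b,z0,z1 in (("tongstop",(382,285),132,142),("batt",(372,390),44,51),("button",(357,290),34,41)):
    r,z,c=rect(S,np.array(b)*k,z0,z1,45 if n=="tongstop" else 16);print(n,np.round(r[0],1),np.round(r[1],1),round(r[2],1),round(z,1),c)
    r,z,c=rect(dict(np.load("side0.npz")),np.array(b)*k,z0,z1,45 if n=="tongstop" else 16);print(" was",np.round(r[0],1),np.round(r[1],1),round(r[2],1),round(z,1),c)
P=cloud(S);r=np.hypot(P[...,0]-556.2,P[...,1]-188.6)
for z in(36,39,45,51,54,57):
    m=(r<13)&(abs(P[...,2]-z)<2)
    if m.sum():print(z,m.sum(),np.percentile(P[m],[5,95],axis=0).round(1)[:,:2].tolist())
E
```

```text
t 29.93 pos [458.  -37.5 193.6] f [ 1.4  0.  -0.7] w 84.9 gf 0.0
 shift [ 0.992 -0.002  0.936]  turn [-0.     0.    -0.001]
tongstop [551.7  -3.3] [24.  53.1] 20.2 136.4 160
 was [551.3  -2.4] [21.9 52.8] 19.5 136.5 150
batt [578.7  94.5] [25.7 16.2] 83.5 46.5 91
 was [578.6  95.2] [28.1 16.1] 84.4 46.0 92
button [ 581.7 -102.6] [21.1 23.1] 28.5 37.3 58
 was [ 582.4 -102.2] [24.6 22. ] 56.7 37.5 57
36 56 [[545.5, 182.9], [566.9, 199.7]]
39 19 [[548.2, 188.5], [561.6, 196.4]]
45 11 [[551.0, 186.6], [562.4, 194.1]]
51 8 [[550.8, 190.1], [560.5, 194.0]]
54 28 [[551.2, 182.9], [560.9, 193.5]]
57 20 [[550.0, 185.1], [560.6, 193.6]]
```

```bash
python3 -c "
from bench import *
print(job_done())"
```

```text
the job is handed in; nothing more can be done
None
```

The pin is home on the seat ring: I pushed with about 21 N at the wrist for over half a second, so the ring's share was between 14 and 23 N. The tongs are back upright in their stand, the battery and button have not moved, and the job was handed in at about 30 s; the verdict was not shown.

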